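# Swap modules in the burn-in fixture, bar them in and start the test

## Robot

A 6-joint arm with a two-finger parallel gripper is mounted at the origin on the work surface. World frame = base frame: x ahead of the robot, y to its left, z up, the work surface at z = 0. Lengths are in m, angles in degrees, forces in N, time in s.
With the tool pointing down it reaches from about 0.4 to 0.825 m from the base axis. Payload 7 kg.
Tool frame: the origin (TCP) lies midway between the tips of the shut fingers; the grasp point (between the pads) lies 19 mm behind it (ctrl.grasp_offset is the distance from the TCP to the grasp point, in m); z points along the fingers, x is the direction in which the jaws open and shut, and the axes are right-handed (so a half turn about z gives the same grasp; the last joint's range is limited). The gripper opens to 88 mm and grips with 3 to 60 N. Pads are 19 mm wide; open, the fingers measure 130 mm over their backs; the gripper's body (78 mm by 193 mm) begins 47 mm behind the grasp point.
Start: joints at [84.231, 20.546, 0.682, 0, -70.136, -16.507], TCP at [0.256, 0.625, 0.227] pointing down, gripper open.
Joint ranges: [-176.03, 176.03], [-82.01, 121.73], [-58.28, 71.71], [-173.87, 95.51], [-174.79, -0.11], [-173.66, 173.66]. Speed limits (degrees/s): [136.94, 136.94, 172.46, 180, 180, 180].

## Interface

Orientations are given as [roll, pitch, yaw] about the fixed x, y, z axes, in that order (R = Rz(yaw) Ry(pitch) Rx(roll)).
In Python, from plant import sensors, snapshot, order, ctrl gives the robot as it stands.
- The arm moves only by the tool send_rows, never from a script. Its argument "commands" is a list of rows, each a list of 3 entries, a list of its own where there are three numbers: the closure, from 0 (fully open) to 1 (shut), then the shift along the world's x, y, z in units of 0.25 m (1.0 is 0.25 m), then the turn, a rotation vector about the world's x, y, z in units of 360 degrees (1.0 is 360 degrees). In form: [[hand, [x, y, z], [ax, ay, az]], ...]. A call has 1 to 12 rows; each row shifts and turns the pose as measured when the row begins; what a row does not reach is not made up. A row lasts 1/10 s, in which the tool goes at most 50 mm and 8.59 degrees, less where a joint would pass 70% of its speed; a pose out of reach is approached as far as the arm can. A call with a number of a shift or a turn outside -1 to 1 is refused whole. A call with a gripper value outside its range is refused whole. The fingers move at their own pace and stop on an object; the grip force is fixed at half the most. Time passes only in rows, so rows that do not move let the fingers close. It gives the time, the measured TCP pose, the force and the opening at its end, in the units of the state.
- sensors.get_obs(): the state, without advancing time (a new reading comes with each control period).
- snapshot(name): name is "side" or "top" or "wrist"; returns a dict with "color" (400x640x3 uint8, blue, green, red), "z_map" (400x640 float32, m along the optical axis (not along the pixel's ray), 0 where there is no reading), "mtx" (3x3 intrinsics, pixels), "k1" (the pictures are not rectified: a ray, as slopes to the right and down, at radius r is drawn at 1 + k1 r^2 times it, then the intrinsics apply), "xyz" and "attitude" of the camera in the world. Camera axes: x right, y down, z forward; pixel columns grow to the right and rows downward; lengths in m; the calibration is good to about 2 mm. A picture is of the moment at which its call begins.
- order.close_job(): hands the job in, once; it reports no verdict.
The state is a dict: "clock": time; "joint_pos": joint angles; "qvel": joint speeds; "tau": joint torques, N m; "tool_pos": TCP position; "orientation": TCP orientation; "force": force on the tool from outside, world axes, zero at the start; "moment": the same for the moment, N m; "opening": finger opening in m.
Only numpy, scipy, OpenCV 4.12 (cv2) and the standard library are available. Lean on these libraries where they do the work, as an engineer would, in place of code of your own. Each camera call takes 0.05 s, during which the arm holds its last target.

## Task

Turn the selector on the control box to off (white mark), then move the finished black module with red ends from the blue burn-in fixture to the red pad and set every blue-ended module from the bench into a bay of its own. Once all are in, lay a retaining bar over each, flat in the notches of both rails. Last, turn the selector to the green mark; leave the other things on the bench where they are.

Things in the scene. Friction and masses are not known exactly. Their poses are not given: they have to be found in the camera images.
- fixture: Fixed blue burn-in fixture, base plate 190 (x) x 260 (y) x 10 mm; origin under its centre, on the bench. Three bays along its y, 80 mm apart, for modules lying along its x. Aluminium rails run along y at x = -70 and +70 mm, 28 mm wide, top 42 mm above the bench, with a notch per bay. A seated bar lies along x over the bay, underside at 42 mm.
- bay0 (a point): Centre of the floor of bay 0, 10 mm above the bench; axes as the fixture. Pocket 88 (x) x 44 (y) mm between black ribs 4 mm high, white pad on its floor. The rail notches over it are 40 mm wide (y) between dark steel blocks 6 mm high; outer lips, also 6 mm high, leave 160 mm along x for the bar.
- bay1 (a point): Centre of the floor of bay 1, 10 mm above the bench; axes as the fixture. Pocket 88 (x) x 44 (y) mm between black ribs 4 mm high, white pad on its floor. The rail notches over it are 40 mm wide (y) between dark steel blocks 6 mm high; outer lips, also 6 mm high, leave 160 mm along x for the bar.
- bay2 (a point): Centre of the floor of bay 2, 10 mm above the bench; axes as the fixture. Pocket 88 (x) x 44 (y) mm between black ribs 4 mm high, white pad on its floor. The rail notches over it are 40 mm wide (y) between dark steel blocks 6 mm high; outer lips, also 6 mm high, leave 160 mm along x for the bar.
- selector (a joint): Angle of the selector knob, rad, growing clockwise seen from above. Four detents: 0 = off (white mark), 0.6 = blue, 1.2 = green (test), 1.8 = red; some 0.1 N m takes it from one to the next, and let go it settles into the nearest. Stops at -0.05 and 1.85.
- selector_grip (a point): Point on the knob axis 70 mm above the bench; turns with the knob, x along its grip bar to the pointer end (white line). Grip bar 44 (x) x 14 (y) mm, from 52 to 82 mm above the bench, on a round skirt 52 mm across. Under it a fixed grey control box, 100 x 120 x 46 mm, its top with the four coloured marks.
- module0: New module to load, a loose finned aluminium block with blue ends, 80 (x) x 36 (y) x 30 (z) mm, about 0.18 kg; origin at the centre of its underside. It starts flat on the bench, or is absent (2 or 3 are present).
- module1: New module to load, a loose finned aluminium block with blue ends, 80 (x) x 36 (y) x 30 (z) mm, about 0.18 kg; origin at the centre of its underside. It starts flat on the bench, or is absent (2 or 3 are present).
- module2: New module to load, a loose finned aluminium block with blue ends, 80 (x) x 36 (y) x 30 (z) mm, about 0.18 kg; origin at the centre of its underside. It starts flat on the bench, or is absent (2 or 3 are present).
- done0: Finished module, same size and weight as the others (80 (x) x 36 (y) x 30 mm, origin under its centre) but black with red ends. Just one of the three is present; done0 starts in bay 0.
- done1: Finished module, same size and weight as the others (80 (x) x 36 (y) x 30 mm, origin under its centre) but black with red ends. Just one of the three is present; done1 starts in bay 1.
- done2: Finished module, same size and weight as the others (80 (x) x 36 (y) x 30 mm, origin under its centre) but black with red ends. Just one of the three is present; done2 starts in bay 2.
- pad: Fixed red pad for finished modules, 110 (x) x 120 (y) x 4 mm; origin at the centre of its underside on the bench.
- bar0: Loose retaining bar: steel strip 150 (x) x 32 (y) x 8 (z) mm with a yellow grip block on top at its middle, 50 (x) x 16 (y) mm, rising from 8 to 40 mm; about 0.25 kg; origin at the centre of its underside. Starts lying flat on the bench, grip up. Three are always present; a spare one may stay on the bench.
- bar1: Loose retaining bar: steel strip 150 (x) x 32 (y) x 8 (z) mm with a yellow grip block on top at its middle, 50 (x) x 16 (y) mm, rising from 8 to 40 mm; about 0.25 kg; origin at the centre of its underside. Starts lying flat on the bench, grip up. Three are always present; a spare one may stay on the bench.
- bar2: Loose retaining bar: steel strip 150 (x) x 32 (y) x 8 (z) mm with a yellow grip block on top at its middle, 50 (x) x 16 (y) mm, rising from 8 to 40 mm; about 0.25 kg; origin at the centre of its underside. Starts lying flat on the bench, grip up. Three are always present; a spare one may stay on the bench.
- spool: Bystander: solder spool 56 mm across, 45 mm tall, loose; origin under its centre.
- tape: Bystander: yellow tape roll 84 mm across, 22 mm tall, loose; origin under its centre.
- fluxjar: Bystander: jar 48 mm across, 50 mm tall, loose; origin under its centre.
- driver: Bystander: screwdriver 180 mm long lying along its x, loose.
- cleaner: Bystander: bottle 60 mm across, 150 mm tall, loose; origin under its centre.
Not all that is in view belongs to the job. What is shaped like the module0 but turquoise is not meant.

How it is judged (in metres and radians):
On the way, in this order (a step that is already met when the one before it is completed fails the run):
1. the selector is turned to off (white mark) (value of joint selector below 0.15 rad), for 0.2 s.
2. the finished module lies on the red pad and every new one in a bay of its own, selector off, no bar on the rails yet (value of joint selector below 0.15 rad and x of done0 in the frame of pad between -0.055 and 0.055 m and y of done0 in the frame of pad between -0.06 and 0.06 m and height (world z) of each of done0, done1, done2 below 0.008 m and angle between each of done0, done1, done2, module0, module1, module2's own z axis and vertical below 0.06 rad and x of done1 in the frame of pad between -0.055 and 0.055 m and y of done1 in the frame of pad between -0.06 and 0.06 m and x of done2 in the frame of pad between -0.055 and 0.055 m and y of done2 in the frame of pad between -0.06 and 0.06 m and (horizontal distance between module0 and bay0 below 0.01 m or horizontal distance between module0 and bay1 below 0.01 m or horizontal distance between module0 and bay2 below 0.01 m) and z of module0 in the frame of fixture between 0.007 and 0.0125 m and (horizontal distance between module1 and bay0 below 0.01 m or horizontal distance between module1 and bay1 below 0.01 m or horizontal distance between module1 and bay2 below 0.01 m) and z of module1 in the frame of fixture between 0.007 and 0.0125 m and (horizontal distance between module2 and bay0 below 0.01 m or horizontal distance between module2 and bay1 below 0.01 m or horizontal distance between module2 and bay2 below 0.01 m) and z of module2 in the frame of fixture between 0.007 and 0.0125 m and z of each of bar0, bar1, bar2 in the frame of fixture below 0.035 m), for 0.2 s.
3. a retaining bar lies across both rails over every module, selector still off (value of joint selector below 0.15 rad and (horizontal distance between module0 and bay0 below 0.01 m or horizontal distance between module0 and bay1 below 0.01 m or horizontal distance between module0 and bay2 below 0.01 m) and z of module0 in the frame of fixture between 0.007 and 0.0125 m and angle between each of module0, module1, module2's own z axis and vertical below 0.06 rad and (horizontal distance between module1 and bay0 below 0.01 m or horizontal distance between module1 and bay1 below 0.01 m or horizontal distance between module1 and bay2 below 0.01 m) and z of module1 in the frame of fixture between 0.007 and 0.0125 m and (horizontal distance between module2 and bay0 below 0.01 m or horizontal distance between module2 and bay1 below 0.01 m or horizontal distance between module2 and bay2 below 0.01 m) and z of module2 in the frame of fixture between 0.007 and 0.0125 m and ((horizontal distance between bar0 and module0 below 0.018 m and z of bar0 in the frame of fixture between 0.039 and 0.0445 m and angle between bar0's own z axis and vertical below 0.06 rad and angle between the x axis of bar0 and the x axis of fixture, either way round below 0.15 rad) or (horizontal distance between bar1 and module0 below 0.018 m and z of bar1 in the frame of fixture between 0.039 and 0.0445 m and angle between bar1's own z axis and vertical below 0.06 rad and angle between the x axis of bar1 and the x axis of fixture, either way round below 0.15 rad) or (horizontal distance between bar2 and module0 below 0.018 m and z of bar2 in the frame of fixture between 0.039 and 0.0445 m and angle between bar2's own z axis and vertical below 0.06 rad and angle between the x axis of bar2 and the x axis of fixture, either way round below 0.15 rad)) and ((horizontal distance between bar0 and module1 below 0.018 m and z of bar0 in the frame of fixture between 0.039 and 0.0445 m and angle between bar0's own z axis and vertical below 0.06 rad and angle between the x axis of bar0 and the x axis of fixture, either way round below 0.15 rad) or (horizontal distance between bar1 and module1 below 0.018 m and z of bar1 in the frame of fixture between 0.039 and 0.0445 m and angle between bar1's own z axis and vertical below 0.06 rad and angle between the x axis of bar1 and the x axis of fixture, either way round below 0.15 rad) or (horizontal distance between bar2 and module1 below 0.018 m and z of bar2 in the frame of fixture between 0.039 and 0.0445 m and angle between bar2's own z axis and vertical below 0.06 rad and angle between the x axis of bar2 and the x axis of fixture, either way round below 0.15 rad)) and ((horizontal distance between bar0 and module2 below 0.018 m and z of bar0 in the frame of fixture between 0.039 and 0.0445 m and angle between bar0's own z axis and vertical below 0.06 rad and angle between the x axis of bar0 and the x axis of fixture, either way round below 0.15 rad) or (horizontal distance between bar1 and module2 below 0.018 m and z of bar1 in the frame of fixture between 0.039 and 0.0445 m and angle between bar1's own z axis and vertical below 0.06 rad and angle between the x axis of bar1 and the x axis of fixture, either way round below 0.15 rad) or (horizontal distance between bar2 and module2 below 0.018 m and z of bar2 in the frame of fixture between 0.039 and 0.0445 m and angle between bar2's own z axis and vertical below 0.06 rad and angle between the x axis of bar2 and the x axis of fixture, either way round below 0.15 rad))), for 0.2 s.
4. the selector is turned to the green mark (value of joint selector between 1.05 and 1.35 rad), for 0.2 s.
At the end, for the whole second after the job is handed in: Finished module flat on the red pad (its centre over it); each new one flat in a bay (within 10 mm) with a bar seated flat in both rails' notches over it (within 18 mm of its centre, 0.15 rad of the fixture's x, not on blocks or lips); selector at green (1.2 rad within 0.15); all at rest (all of step 4 and x of done0 in the frame of pad between -0.055 and 0.055 m and y of done0 in the frame of pad between -0.06 and 0.06 m and height (world z) of each of done0, done1, done2 below 0.008 m and angle between each of done0, done1, done2, module0, module1, module2's own z axis and vertical below 0.06 rad and x of done1 in the frame of pad between -0.055 and 0.055 m and y of done1 in the frame of pad between -0.06 and 0.06 m and x of done2 in the frame of pad between -0.055 and 0.055 m and y of done2 in the frame of pad between -0.06 and 0.06 m and (horizontal distance between module0 and bay0 below 0.01 m or horizontal distance between module0 and bay1 below 0.01 m or horizontal distance between module0 and bay2 below 0.01 m) and z of module0 in the frame of fixture between 0.007 and 0.0125 m and (horizontal distance between module1 and bay0 below 0.01 m or horizontal distance between module1 and bay1 below 0.01 m or horizontal distance between module1 and bay2 below 0.01 m) and z of module1 in the frame of fixture between 0.007 and 0.0125 m and (horizontal distance between module2 and bay0 below 0.01 m or horizontal distance between module2 and bay1 below 0.01 m or horizontal distance between module2 and bay2 below 0.01 m) and z of module2 in the frame of fixture between 0.007 and 0.0125 m and ((horizontal distance between bar0 and module0 below 0.018 m and z of bar0 in the frame of fixture between 0.039 and 0.0445 m and angle between bar0's own z axis and vertical below 0.06 rad and angle between the x axis of bar0 and the x axis of fixture, either way round below 0.15 rad) or (horizontal distance between bar1 and module0 below 0.018 m and z of bar1 in the frame of fixture between 0.039 and 0.0445 m and angle between bar1's own z axis and vertical below 0.06 rad and angle between the x axis of bar1 and the x axis of fixture, either way round below 0.15 rad) or (horizontal distance between bar2 and module0 below 0.018 m and z of bar2 in the frame of fixture between 0.039 and 0.0445 m and angle between bar2's own z axis and vertical below 0.06 rad and angle between the x axis of bar2 and the x axis of fixture, either way round below 0.15 rad)) and ((horizontal distance between bar0 and module1 below 0.018 m and z of bar0 in the frame of fixture between 0.039 and 0.0445 m and angle between bar0's own z axis and vertical below 0.06 rad and angle between the x axis of bar0 and the x axis of fixture, either way round below 0.15 rad) or (horizontal distance between bar1 and module1 below 0.018 m and z of bar1 in the frame of fixture between 0.039 and 0.0445 m and angle between bar1's own z axis and vertical below 0.06 rad and angle between the x axis of bar1 and the x axis of fixture, either way round below 0.15 rad) or (horizontal distance between bar2 and module1 below 0.018 m and z of bar2 in the frame of fixture between 0.039 and 0.0445 m and angle between bar2's own z axis and vertical below 0.06 rad and angle between the x axis of bar2 and the x axis of fixture, either way round below 0.15 rad)) and ((horizontal distance between bar0 and module2 below 0.018 m and z of bar0 in the frame of fixture between 0.039 and 0.0445 m and angle between bar0's own z axis and vertical below 0.06 rad and angle between the x axis of bar0 and the x axis of fixture, either way round below 0.15 rad) or (horizontal distance between bar1 and module2 below 0.018 m and z of bar1 in the frame of fixture between 0.039 and 0.0445 m and angle between bar1's own z axis and vertical below 0.06 rad and angle between the x axis of bar1 and the x axis of fixture, either way round below 0.15 rad) or (horizontal distance between bar2 and module2 below 0.018 m and z of bar2 in the frame of fixture between 0.039 and 0.0445 m and angle between bar2's own z axis and vertical below 0.06 rad and angle between the x axis of bar2 and the x axis of fixture, either way round below 0.15 rad)) and linear speed of each of module0, module1, module2, bar0, bar1, bar2, done0, done1, done2 below 0.02 m/s); the robot touches nothing.
It fails at once if the spool is pushed more than 40 mm from its place (distance of spool from where it was at the start of the episode above 0.04 m).
It fails at once if the tape is pushed more than 40 mm from its place (distance of tape from where it was at the start of the episode above 0.04 m).
It fails at once if the fluxjar is pushed more than 40 mm from its place (distance of fluxjar from where it was at the start of the episode above 0.04 m).
It fails at once if the driver is pushed more than 40 mm from its place (distance of driver from where it was at the start of the episode above 0.04 m).
It fails at once if the cleaner is pushed more than 40 mm from its place (distance of cleaner from where it was at the start of the episode above 0.04 m).
Of module0, module1, module2 only 2 to 3 are there at a start; the rules pass over those that are not, and their reading is None.
Of done0, done1, done2 only 1 to 1 are there at a start; the rules pass over those that are not, and their reading is None.
At some moment in a run one of bar0, bar1, bar2 may be knocked a few centimetres aside while the robot is not near it.
Once in a run the grip may slacken for a moment while it holds something.
It also fails if it takes over 210 s, if anything falls off the work surface, if the arm or the gripper's body presses on something with over 40 N, if the wrist force passes 120 N, or if a joint passes its speed limit or range.

## Working session

There is one attempt and no reset: what is moved stays moved. The work goes in short steps, Python scripts to look and compute and a tool call to move; the robot and the scene stay as the last step left them, time stands still between calls to the robot, and variables do not carry over. Pictures are saved under pics/ and viewed, and the job is handed in when it is done.

Besides the shell and the picture viewer there is one more tool, called as a command line: name --argument value ..., lists and objects as JSON in quotes. send_rows: Moves the arm, as the interface text tells. Its arguments: {"type":"object","properties":{"commands":{"type":"array","items":{"type":"array"}}},"required":["commands"]}

```bash
ls; mkdir -p pics
python3 - <<'E'
from plant import sensors, snapshot, order, ctrl
import cv2
o=sensors.get_obs(); print(o); print(ctrl.grasp_offset)
for n in("top","side","wrist"):
    s=snapshot(n); cv2.imwrite(f"pics/{n}0.png",s["color"]); print(n,s["mtx"].tolist(),s["k1"],s["xyz"],s["attitude"])
E
```

```text
pics
{'clock': 0.0, 'joint_pos': array([ 8.42292137e+01,  2.05912425e+01,  6.34642425e-01, -1.98165661e-02,
       -7.01379575e+01, -1.65068351e+01]), 'qvel': array([-0.04045225, -0.018645  , -0.01559999,  0.00331425, -0.03350456,
        0.11843942]), 'tau': array([-2.07930789e-03, -5.82718277e+01,  2.93066365e+01,  6.99753195e+00,
        7.07507323e-03, -1.52584389e-04]), 'tool_pos': array([0.25573035, 0.62414648, 0.22563244]), 'orientation': array([-1.79990992e+02, -9.59539325e-02, -1.12284377e+02]), 'force': array([-0.1222305 ,  0.39203355,  0.22000643]), 'moment': array([-0.0381728 ,  0.05906642,  0.04385817]), 'opening': 0.08764745638844523}
0.0188
top [[464.3888802365729, 0.0, 317.9360524570571], [0.0, 464.3888802365729, 191.7191707323376], [0.0, 0.0, 1.0]] -0.0737069041921595 [0.46512571 0.05505118 1.58166209] [-174.87785872    0.48177046  -91.08838343]
side [[465.33667581271413, 0.0, 317.15727646079904], [0.0, 465.33667581271413, 200.49102458983714], [0.0, 0.0, 1.0]] 0.012544266712376618 [1.50065219 0.80033799 1.08394155] [-131.09138898   -0.8598647   130.30016265]
wrist [[357.7271020433534, 0.0, 314.2171922556875], [0.0, 357.7271020433534, 197.97651905496213], [0.0, 0.0, 1.0]] 0.01413938756823491 [0.31674461 0.60081984 0.38326344] [ 1.65923907e+02 -1.63206785e-01 -1.12267190e+02]
```

View pics/top0.png

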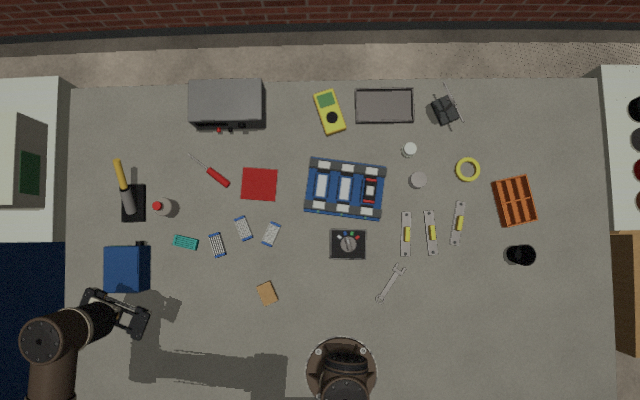

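View pics/side0.png

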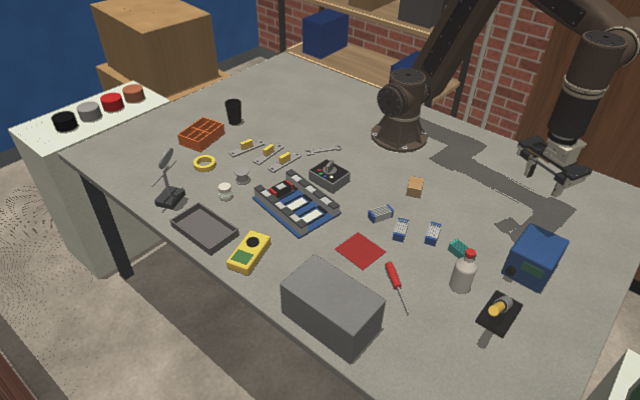

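View pics/wrist0.png

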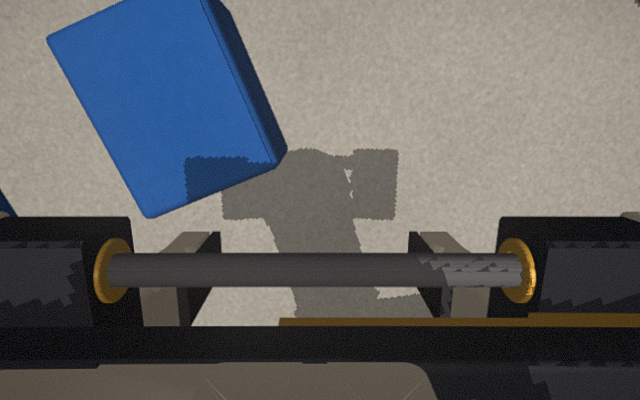

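```bash
cat > h.py <<'E'
from plant import sensors, snapshot, order, ctrl
import cv2, numpy as np
from scipy.spatial.transform import Rotation as Rn
def Rm(a): return Rn.from_euler('xyz',a,degrees=True).as_matrix()
def rays(s,uv):
    uv=np.asarray(uv,float).reshape(-1,1,2)
    n=cv2.undistortPoints(uv,s["mtx"],np.array([s["k1"],0,0,0,0.]))[:,0]
    return np.c_[n,np.ones(len(n))]
def plane(s,uv,z):
    d=rays(s,uv)@Rm(s["attitude"]).T; o=np.asarray(s["xyz"])
    return o+d*((np.asarray(z)-o[2])/d[:,2])[:,None]
def depthpts(s,uv):
    uv=np.asarray(uv).reshape(-1,2); z=s["z_map"][uv[:,1].astype(int),uv[:,0].astype(int)]
    return s["xyz"]+(rays(s,uv)*z[:,None])@Rm(s["attitude"]).T
def proj(s,P):
    c=(np.asarray(P).reshape(-1,3)-s["xyz"])@Rm(s["attitude"])
    return cv2.projectPoints(c.reshape(-1,1,3),np.zeros(3),np.zeros(3),s["mtx"],np.array([s["k1"],0,0,0,0.]))[0][:,0]
def cloud(s):
    v,u=np.nonzero(s["z_map"]>0); uv=np.c_[u,v]
    P=depthpts(s,uv); A=np.zeros(s["z_map"].shape+(3,)); A[:]=np.nan; A[v,u]=P; return A
def hsv(s): return cv2.cvtColor(s["color"],cv2.COLOR_BGR2HSV)
def mask(s,lo,hi): return cv2.inRange(hsv(s),np.array(lo),np.array(hi))
def blobs(m,amin=15):
    n,l,st,c=cv2.connectedComponentsWithStats(m); return [(i,st[i,4],c[i],l==i) for i in range(1,n) if st[i,4]>=amin]
def rect(xy):
    (c,(w,h),a)=cv2.minAreaRect(np.asarray(xy,np.float32)[:,:2]*1000)
    if w<h: w,h=h,w; a+=90
    return np.array(c)/1000,w,h,(a+90)%180-90
E
python3 - <<'E'
from h import *
s=snapshot("top"); np.save("top0.npy",s,allow_pickle=True)
c=s["color"][140:310,130:510]; cv2.imwrite("pics/topc.png",cv2.resize(c,None,fx=2.1,fy=2.1,interpolation=cv2.INTER_CUBIC))
A=cloud(s)
for n,uv in dict(mA=(217,244),mB=(243,228),mC=(271,234),turq=(185,242),done=(370,190),b0=(405,233),b1=(431,231),b2=(458,222),sel=(348,243),pad=(259,184),jar=(410,150),spool=(418,181),tape=(459,160),driver=(217,177),bottle=(162,206),tool=(390,284),wood=(267,292)).items(): print(n,A[uv[1],uv[0]].round(3))
E
```

```text
mA [0.436 0.407 0.024]
mB [0.488 0.32  0.019]
mC [0.466 0.225 0.025]
turq [0.444 0.519 0.015]
done [ 0.605 -0.108  0.045]
b0 [ 0.461 -0.22   0.041]
b1 [ 0.465 -0.309  0.033]
b2 [ 0.493 -0.401  0.034]
sel [ 0.433 -0.028  0.085]
pad [0.637 0.267 0.005]
jar [ 0.737 -0.245  0.049]
spool [ 0.633 -0.269  0.043]
tape [ 0.703 -0.415  0.029]
driver [0.662 0.407 0.027]
bottle [0.56  0.56  0.127]
tool [ 0.29  -0.171  0.001]
wood [0.276 0.239 0.042]
```

View pics/topc.png

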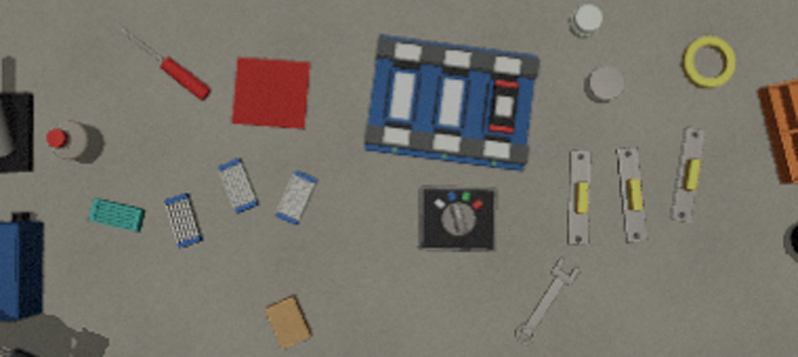

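Run:
```python
from h import *
s=np.load("top0.npy",allow_pickle=True).item(); A=cloud(s); H=hsv(s)
def region(u0,v0,u1,v1,zmin,zmax):
    M=np.zeros(A.shape[:2],bool); M[v0:v1,u0:u1]=True
    return M&(A[...,2]>zmin)&(A[...,2]<zmax)
# depth-based
def R(name,box,zmin,zmax):
    m=region(*box,zmin,zmax); P=A[m]; c,w,h,a=rect(P); print(name,len(P),c.round(4),round(w,1),round(h,1),round(a,1),P[:,2].max().round(3))
R("fix",(295,148,395,225),0.006,0.06)
R("rails",(295,148,395,225),0.035,0.06)
R("mA",(203,228,231,262),0.018,0.05)
R("mB",(231,212,257,244),0.018,0.05)
R("mC",(259,218,285,250),0.018,0.05)
R("b0grip",(396,207,418,262),0.025,0.06);R("b1grip",(420,207,444,258),0.025,0.06);R("b2grip",(448,197,470,247),0.025,0.06)
R("box",(325,225,370,262),0.03,0.055);R("knob",(325,225,370,262),0.07,0.1)
m=((H[...,0]<8)|(H[...,0]>172))&(H[...,1]>120)
m=m.astype(np.uint8)*255
for i,a,c,b in blobs(m):
    v,u=np.nonzero(b); P=plane(s,np.c_[u,v],0.004); print(a,c.round(1),[x if np.isscalar(x) else x.round(4) for x in rect(P)])
y=mask(s,(22,120,100),(35,255,255))
for i,a,c,b in blobs(y): 
    v,u=np.nonzero(b); P=plane(s,np.c_[u,v],0.04); print('yel',a,c.round(1),[x if np.isscalar(x) else x.round(4) for x in rect(P)])
g=((H[...,1]<40)&(H[...,2]>130)).astype(np.uint8)*255
g[:, :395]=0; g[:,475:]=0;g[:200]=0;g[270:]=0
for i,a,c,b in blobs(g): 
    v,u=np.nonzero(b); P=plane(s,np.c_[u,v],0.008); print('strip',a,c.round(1),[x if np.isscalar(x) else x.round(4) for x in rect(P)])
```

```text
fix 4283 [ 0.6253 -0.0251] 338.4 260.8 88.9 0.059
rails 1609 [ 0.6168 -0.0233] 259.8 169.1 81.3 0.059
mA 251 [0.4336 0.4083] 79.7 39.8 15.4 0.041
mB 244 [0.4881 0.3184] 79.7 37.0 21.5 0.041
mC 222 [0.4674 0.2263] 79.5 36.4 -21.5 0.04
b0grip 81 [ 0.4571 -0.2262] 46.5 16.1 -1.9 0.048
b1grip 83 [ 0.4616 -0.3125] 47.1 16.8 3.5 0.05
b2grip 91 [ 0.4909 -0.4036] 50.2 19.6 -14.1 0.048
box 998 [ 0.429  -0.0275] 119.1 99.5 88.0 0.055
knob 59 [ 0.4303 -0.0278] 44.4 13.8 15.1 0.091
48 [6.9 1.7] [array([1.3455, 1.217 ]), 65.32612609863281, 16.12274742126465, 85.75469970703125]
93 [82.1  4.2] [array([1.3174, 0.9215]), 139.0939178466797, 19.79157829284668, -88.12413287162781]
33 [112.5   2.1] [array([1.3192, 0.8051]), 49.516109466552734, 15.68535041809082, 86.8535385131836]
51 [129.8   1.4] [array([1.3157, 0.7404]), 64.88655090332031, 15.653070449829102, 87.02434539794922]
19 [158.6   1.1] [array([1.3143, 0.6323]), 33.513614654541016, 7.791594505310059, 87.28762817382812]
25 [183.8   0.5] [array([1.312 , 0.5396]), 48.18928527832031, 3.8928322792053223, 87.51181030273438]
42 [251.1   4.1] [array([1.
[... 11572 characters left out ...]
 14.990883827209473, -12.896644592285156]
yel 67 [432.5 232.1] [array([ 0.4619, -0.3121]), 46.94955825805664, 14.636491775512695, 3.632282257080078]
yel 71 [407.  234.2] [array([ 0.4572, -0.2269]), 46.39585494995117, 13.313780784606934, -1.9195022583007812]
strip 110 [459.9 208.8] [array([ 0.5362, -0.4174]), 56.93954086303711, 29.76428985595703, -11.321922302246094]
strip 257 [430.3 231.8] [array([ 0.4618, -0.3135]), 149.03863525390625, 30.65714454650879, 4.117677211761475]
strip 267 [405.4 233.2] [array([ 0.458 , -0.2289]), 148.43043518066406, 32.36594772338867, -4.298728942871094]
strip 105 [455.5 236.8] [array([ 0.4418, -0.398 ]), 49.09349060058594, 30.63418197631836, -11.238899230957031]
```

send_rows --commands '[[0.3, [0, -0.1, 0.1], [0, 0, 0]], [0.3, [0.05, -0.18, 0.02], [0, 0, 0.008]], [0.3, [0.05, -0.18, 0], [0, 0, 0.008]], [0.3, [0.05, -0.18, 0], [0, 0, 0.008]], [0.3, [0.05, -0.18, 0], [0, 0, 0.008]], [0.3, [0.05, -0.18, 0], [0, 0, 0.008]], [0.3, [0.05, -0.18, 0], [0, 0, 0.008]], [0.3, [0.05, -0.18, 0], [0, 0, 0.008]], [0.3, [0.05, -0.18, 0], [0, 0, 0.008]], [0.3, [0.05, -0.18, 0], [0, 0, 0.008]], [0.3, [0.05, -0.18, 0], [0, 0, 0.008]], [0.3, [0.05, -0.18, 0], [0, 0, 0.008]]]'

```text
clock: 1.4
tool_pos: [0.3921, 0.088, 0.2533]
orientation: [-179.7, -0.2, -78.8]
force: [1.6, 0.8, -0.4]
opening: 0.0614
```

send_rows --commands '[[0.3, [0.04, -0.16, 0], [0, 0, 0.006]], [0.3, [0.04, -0.16, 0], [0, 0, 0.005]], [0.3, [0.04, -0.1, 0], [0, 0, 0]], [0.3, [0.02, -0.03, 0], [0, 0, 0]], [0.3, [0, 0, 0], [0, 0, 0]], [0.3, [0, 0, 0], [0, 0, 0]]]'

```text
clock: 2.0
tool_pos: [0.4268, -0.0339, 0.254]
orientation: [-179.6, -0.1, -75.0]
force: [-0.1, 0.8, 0.5]
opening: 0.0613
```

Run:
```python
from h import *
o=sensors.get_obs(); print(o["clock"],o["tool_pos"],o["orientation"])
s=snapshot("wrist"); np.save("w1.npy",s,allow_pickle=True); cv2.imwrite("pics/w1.png",s["color"])
print(s["xyz"],s["attitude"],proj(s,[[0.4303,-0.0278,0.082],[0.617,-0.023,0.01]]))
```

```text
2.0 [ 0.42680069 -0.03393182  0.25397169] [-1.79575181e+02 -1.25712190e-01 -7.49991641e+01]
[ 0.48917018 -0.01588909  0.41197291] [166.28533555  -0.205285   -74.98463919] [[308.9487365  176.6122423 ]
 [352.52110484 -14.17638667]]
```

View pics/w1.png

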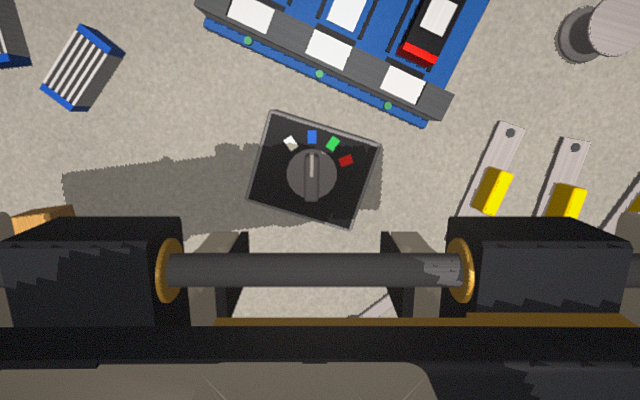

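Run:
```python
from h import *
s=np.load("w1.npy",allow_pickle=True).item(); A=cloud(s)
m=np.zeros((400,640),bool); m[140:208,275:350]=1
for lo,hi in((0.072,0.1),(0.04,0.056)):
    P=A[m&(A[...,2]>lo)&(A[...,2]<hi)]; print(rect(P),np.median(P[:,2]),len(P))
P=A[m&(A[...,2]>.072)]
v,u=np.nonzero(m&(A[...,2]>.072)); print(rect(plane(s,np.c_[u,v],0.082)))
# fixture: rails
m=np.zeros((400,640),bool); m[0:130,190:500]=1
print(A[60,330],A[100,400],A[25,245],A[15,440])
```

```text
(array([ 0.4295437 , -0.03035656]), 43.688194274902344, 13.714010238647461, 13.509923934936523) 0.08108021735369403 663
(array([ 0.42697943, -0.03153681]), 78.53178405761719, 70.810546875, -75.05188846588135) 0.04653622736744359 4394
(array([ 0.43016266, -0.03021547]), 43.858211517333984, 13.569659233093262, 13.474448204040527)
[ 0.53963918 -0.01964312  0.04097163] [ 0.52110241 -0.09612431  0.04660395] [0.54784857 0.06576603 0.04576678] [ 0.604997   -0.10955184  0.04036142]
```

send_rows --commands '[[0.3, [0.012, 0.016, -0.16], [0, 0, -0.003]], [0.3, [0, 0, -0.18], [0, 0, 0]], [0.3, [0, 0, -0.18], [0, 0, 0]], [0.3, [0, 0, -0.12], [0, 0, 0]], [0.3, [0, 0, -0.08], [0, 0, 0]], [0.3, [0, 0, 0], [0, 0, 0]], [0.3, [0, 0, 0], [0, 0, 0]]]'

```text
clock: 2.75
tool_pos: [0.4301, -0.0219, 0.0716]
orientation: [-179.1, -0.1, -75.4]
force: [0.0, -0.2, -0.2]
opening: 0.0611
```

send_rows --commands '[[0.3, [0, -0.032, -0.03], [-0.0025, 0, 0]], [0.3, [0, 0, -0.02], [0, 0, 0]], [0.3, [0, 0, 0], [0, 0, 0]]]'

```text
clock: 3.05
tool_pos: [0.4323, -0.0288, 0.0611]
orientation: [-179.0, -1.0, -75.3]
force: [0.1, 0.6, -0.5]
opening: 0.0615
```

```bash
cat > go.py <<'E'
import sys
from h import *
def go(x,y,z,yaw,quiet=False):
    o=sensors.get_obs(); p=np.asarray(o["tool_pos"]); Rc=Rm(o["orientation"])
    Rt=Rm([180,0,yaw]); d=(np.array([x,y,z])-p)/0.25
    rv=Rn.from_matrix(Rt@Rc.T).as_rotvec()/(2*np.pi)
    print("t%.2f"%o["clock"],"at",p.round(4),"ori",np.round(o["orientation"],1),"F",np.round(o["force"],1),"op%.4f"%o["opening"])
    print("shift",d.round(3),"turn",rv.round(4),"min rows",int(np.ceil(max(np.linalg.norm(d)/0.2,np.linalg.norm(rv)*360/8.59))))
if __name__=="__main__": go(*map(float,sys.argv[1:]))
E
python3 go.py 0.430 -0.030 0.058 -76
```

```text
t3.05 at [ 0.4323 -0.0288  0.0611] ori [-179.    -1.   -75.3] F [ 0.1  0.6 -0.5] op0.0615
shift [-0.009 -0.005 -0.012] turn [ 0.0021  0.0033 -0.0021] min rows 1
```

send_rows --commands '[[0.3, [-0.009, -0.005, -0.012], [0.002, 0.0033, -0.002]], [0.3, [0, 0, 0], [0, 0, 0]], [0.8, [0, 0, 0], [0, 0, 0]], [1, [0, 0, 0], [0, 0, 0]], [1, [0, 0, 0], [0, 0, 0]], [1, [0, 0, 0], [0, 0, 0]]]'

```text
clock: 3.65
tool_pos: [0.4315, -0.03, 0.0602]
orientation: [-179.7, -0.1, -76.0]
force: [0.2, 0.4, 1.5]
opening: 0.0352
```

send_rows --commands '[[1, [0, 0, 0], [0, 0, 0]], [1, [0, 0, 0], [0, 0, 0]], [1, [0, 0, 0], [0, 0, 0]], [1, [0, 0, 0], [0, 0, 0]]]'

```text
clock: 4.05
tool_pos: [0.4315, -0.0302, 0.0603]
orientation: [-179.7, -0.1, -75.9]
force: [1.3, -0.1, 0.7]
opening: 0.014
```

send_rows --commands '[[1, [0, 0, 0], [0, 0, 0.015]], [1, [0, 0, 0], [0, 0, 0.015]], [1, [0, 0, 0], [0, 0, 0.015]], [1, [0, 0, 0], [0, 0, 0.015]], [1, [0, 0, 0], [0, 0, 0.015]], [1, [0, 0, 0], [0, 0, 0.015]], [1, [0, 0, 0], [0, 0, 0.008]], [1, [0, 0, 0], [0, 0, 0]]]'

```text
clock: 4.85
tool_pos: [0.4301, -0.028, 0.0603]
orientation: [-179.7, 0.1, -39.4]
force: [0.7, -1.5, -1.0]
opening: 0.0137
```

send_rows --commands '[[0.4, [0, 0, 0], [0, 0, 0]], [0.4, [0, 0, 0], [0, 0, 0]], [0.4, [0, 0, 0], [0, 0, 0]], [0.4, [0, 0, 0], [0, 0, 0]], [0.4, [0, 0, 0.05], [0, 0, 0]], [0.4, [0, 0, 0.15], [0, 0, 0]], [0.4, [0, 0, 0.18], [0, 0, 0]], [0.4, [0, 0, 0.18], [0, 0, 0]], [0.4, [0, 0, 0.18], [0, 0, 0]], [0.4, [0, 0, 0], [0, 0, 0]]]'

```text
clock: 5.85
tool_pos: [0.4272, -0.0294, 0.2515]
orientation: [-179.9, 0.2, -39.8]
force: [0.2, 0.1, -0.4]
opening: 0.0527
```

```bash
python3 go.py 0.52 -0.06 0.26 -98.7
python3 - <<'E'
from h import *
s=snapshot("wrist"); cv2.imwrite("pics/w2.png",s["color"])
E
```

```text
t5.85 at [ 0.4272 -0.0294  0.2515] ori [-179.9    0.2  -39.8] F [ 0.2  0.1 -0.4] op0.0527
shift [ 0.371 -0.122  0.034] turn [-7.000e-04 -1.000e-04 -1.635e-01] min rows 7
```

View pics/w2.png

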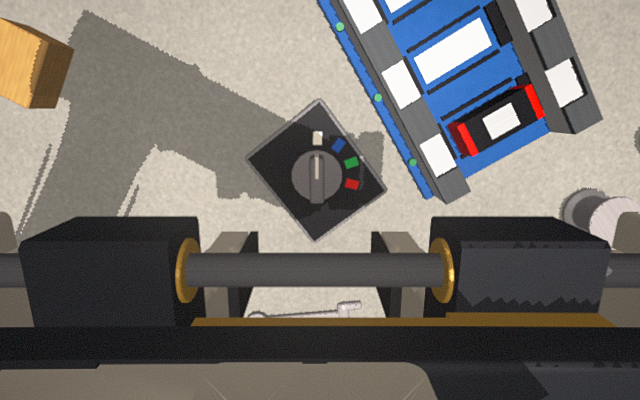

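send_rows --commands '[[0.4, [0.05, -0.01, 0.03], [0, 0, -0.021]], [0.4, [0.05, -0.01, 0.03], [0, 0, -0.021]], [0.4, [0.05, -0.01, 0.03], [0, 0, -0.021]], [0.4, [0.05, -0.01, 0.03], [0, 0, -0.021]], [0.4, [0.05, -0.01, 0.03], [0, 0, -0.021]], [0.4, [0.05, -0.01, 0.03], [0, 0, -0.021]], [0.4, [0.05, -0.01, 0.03], [0, 0, -0.02]], [0.4, [0.05, 0, 0], [0, 0, -0.018]], [0.4, [0, 0, 0], [0, 0, 0]], [0.4, [0, 0, 0], [0, 0, 0]]]'

```text
clock: 6.9
tool_pos: [0.5243, -0.0479, 0.2928]
orientation: [179.1, 0.5, -101.4]
force: [-0.4, 0.4, -0.4]
opening: 0.0524
```

```bash
python3 go.py 0.605 -0.105 0.15 -98.7
python3 - <<'E'
from h import *
s=snapshot("wrist"); cv2.imwrite("pics/w3.png",s["color"]); np.save("w3.npy",s,allow_pickle=True)
print(proj(s,[[0.605,-0.102,0.04],[0.617,-0.023,0.01],[0.629,.056,0.01]]).round(0))
E
```

```text
t6.90 at [ 0.5243 -0.0479  0.2928] ori [ 179.1    0.5 -101.4] F [-0.4  0.4 -0.4] op0.0524
shift [ 0.323 -0.228 -0.571] turn [-0.0017 -0.0021  0.0076] min rows 4
[[351.  81.]
 [280.  86.]
 [212.  90.]]
```

View pics/w3.png

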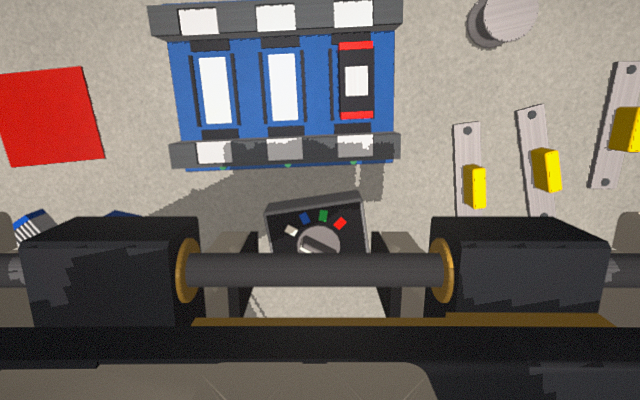

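Run:
```python
from h import *
s=np.load("w3.npy",allow_pickle=True).item(); A=cloud(s); H=hsv(s)
w=((H[...,1]<40)&(H[...,2]>190)).astype(np.uint8)*255; w[180:]=0;w[:,:150]=0;w[:,405:]=0
for i,a,c,b in blobs(w,100):
    v,u=np.nonzero(b); z=np.median(A[v,u,2]); 
    print('white',a,c.round(1),z.round(4),rect(plane(s,np.c_[u,v],{True:0.042,False:0.0105}[z>0.03] )))
r=((H[...,0]<8)|(H[...,0]>172))&(H[...,1]>120); r[:,:300]=0; r[200:]=0
v,u=np.nonzero(r); print('red',rect(plane(s,np.c_[u,v],0.04)),np.nanmedian(A[r][:,2]))
```

```text
white 964 [352.8  13.5] nan (array([ 0.67601349, -0.11958486]), 42.40504837036133, 25.518646240234375, 81.41004943847656)
white 958 [275.4  17.7] nan (array([ 0.68919092, -0.03421506]), 43.067909240722656, 25.484983444213867, 81.34562683105469)
white 927 [198.4  21.5] nan (array([0.7023858 , 0.05126624]), 41.45769119262695, 25.79059600830078, 80.96368408203125)
white 463 [398.7  89.1] nan (array([ 0.58654504, -0.15872925]), 90.55491638183594, 11.875894546508789, -7.6370849609375)
white 943 [163.1  89.7] nan (array([0.63657861, 0.11697647]), 96.87223052978516, 30.18099594116211, -8.930335998535156)
white 1713 [282.8  86.6] nan (array([ 0.61495752, -0.02588728]), 74.0729751586914, 30.363801956176758, -8.777908325195312)
white 1713 [215.1  89.9] nan (array([0.6270448 , 0.05291217]), 74.04259490966797, 30.52106475830078, -8.868843078613281)
white 648 [356.4  80.4] nan (array([ 0.60557294, -0.11120335]), 32.20766067504883, 25.42061996459961, -9.162399291992188)
white 319 [357.  139.7] nan (array([ 0.53566711, -0.09800735]), 41.32258224487305, 17.959850311279297, 81.1485366821289)
white 116 [280.1 140.2] 0.0413 (array([ 0.55789532, -0.01429031]), 32.931182861328125, 5.604738712310791, 78.64311981201172)
white 582 [210.9 151.6] nan (array([0.55807983, 0.07416617]), 40.63189697265625, 26.079227447509766, 81.2650146484375)
white 111 [394.5 172.4] -0.0005 (array([ 0.49034839, -0.13944432]), 25.728288650512695, 18.91469955444336, 78.63507843017578)
white 172 [203.6 175.5] -0.001 (array([0.53270599, 0.09720679]), 44.84131622314453, 8.904586791992188, 78.68194580078125)
red (array([ 0.60464502, -0.10760197]), 79.83999633789062, 36.74681854248047, -8.515518188476562) 0.039298261542136476
```

```bash
python3 go.py 0.605 -0.106 0.12 -98.8
```

```text
t6.95 at [ 0.5241 -0.0479  0.2927] ori [ 179.1    0.5 -101.4] F [ 0.4 -0.2 -0.4] op0.0525
shift [ 0.323 -0.233 -0.691] turn [-0.0017 -0.0022  0.0073] min rows 4
```

send_rows --commands '[[0.4, [0.065, -0.047, -0.138], [0, 0, 0.002]], [0.4, [0.065, -0.047, -0.138], [-0.001, -0.001, 0.002]], [0.4, [0.065, -0.047, -0.138], [-0.001, -0.001, 0.002]], [0.4, [0.065, -0.047, -0.138], [0, 0, 0.001]], [0.4, [0.063, -0.045, -0.138], [0, 0, 0]], [0.4, [0, 0, 0], [0, 0, 0]]]'

```text
clock: 7.55
tool_pos: [0.6038, -0.107, 0.1152]
orientation: [-179.8, 0.0, -97.9]
force: [-0.7, 0.6, -0.3]
opening: 0.0524
```

```bash
python3 go.py 0.605 -0.106 0.019 -98.8
```

```text
t7.55 at [ 0.6038 -0.107   0.1152] ori [-179.8    0.   -97.9] F [-0.7  0.6 -0.3] op0.0524
shift [ 0.005  0.004 -0.385] turn [ 0.0001  0.0005 -0.0025] min rows 2
```

send_rows --commands '[[0.4, [0.005, 0.004, -0.12], [0, 0, -0.0025]], [0.4, [0, 0, -0.14], [0, 0, 0]], [0.4, [0, 0, -0.08], [0, 0, 0]], [0.4, [0, 0, -0.035], [0, 0, 0]], [0.4, [0, 0, 0], [0, 0, 0]], [0.4, [0, 0, 0], [0, 0, 0]]]'

```text
clock: 8.15
tool_pos: [0.605, -0.1051, 0.0238]
orientation: [-179.5, -0.0, -98.3]
force: [-0.6, 0.1, 0.4]
opening: 0.0525
```

```bash
python3 go.py 0.605 -0.106 0.019 -98.8
```

```text
t8.15 at [ 0.605  -0.1051  0.0238] ori [-179.5   -0.   -98.3] F [-0.6  0.1  0.4] op0.0525
shift [-0.    -0.004 -0.019] turn [ 0.0002  0.0013 -0.0013] min rows 1
```

send_rows --commands '[[0.4, [0, -0.004, -0.022], [0, 0.001, -0.0013]], [0.4, [0, 0, 0], [0, 0, 0]], [1, [0, 0, 0], [0, 0, 0]], [1, [0, 0, 0], [0, 0, 0]], [1, [0, 0, 0], [0, 0, 0]], [1, [0, 0, 0], [0, 0, 0]]]'

```text
clock: 8.75
tool_pos: [0.6075, -0.1058, 0.0225]
orientation: [-179.5, 0.0, -98.8]
force: [0.8, -0.3, -1.6]
opening: 0.0354
```

send_rows --commands '[[0.4, [0, 0, 0], [0, 0, 0]], [0.4, [0, 0, 0], [0, 0, 0]], [0.4, [-0.006, 0, -0.02], [0, 0, 0]], [0.4, [0, 0, -0.012], [0, 0, 0]], [0.4, [0, 0, 0], [0, 0, 0]]]'

```text
clock: 9.25
tool_pos: [0.6061, -0.1058, 0.014]
orientation: [-179.5, 0.0, -98.8]
force: [-0.2, -0.2, -0.5]
opening: 0.0525
```

send_rows --commands '[[0.4, [0, 0, 0.012], [0, 0, 0]], [1, [0, 0, 0], [0, 0, 0]], [1, [0, 0, 0], [0, 0, 0]], [1, [0, 0, 0], [0, 0, 0]], [1, [0, 0, 0], [0, 0, 0]], [1, [0, 0, 0], [0, 0, 0]]]'

```text
clock: 9.85
tool_pos: [0.6061, -0.1058, 0.0171]
orientation: [-179.5, 0.0, -98.8]
force: [-0.2, -0.4, -0.6]
opening: 0.0359
```

send_rows --commands '[[1, [0, 0, 0.05], [0, 0, 0]], [1, [0, 0, 0.1], [0, 0, 0]], [1, [0, 0, 0.18], [0, 0, 0]], [1, [0, 0.06, 0.1], [0, 0, 0]], [1, [0.015, 0.16, 0], [0, 0, 0]], [1, [0.02, 0.18, 0], [0, 0, 0.001]], [1, [0.02, 0.18, 0], [0, 0, 0.001]], [1, [0.02, 0.18, 0], [0, 0, 0.001]], [1, [0.02, 0.18, 0], [0, 0, 0.001]], [1, [0.02, 0.18, 0], [0, 0, 0.001]], [1, [0.015, 0.18, 0], [0, 0, 0.001]], [1, [0, 0.09, 0], [0, 0, 0]]]'

```text
clock: 11.05
tool_pos: [0.6348, 0.2511, 0.1386]
orientation: [-179.5, 0.2, -96.9]
force: [1.0, -0.4, -2.6]
opening: 0.036
```

```bash
python3 go.py 0.638 0.266 0.0115 -95.6
```

```text
t11.05 at [0.6348 0.2511 0.1386] ori [-179.5    0.2  -96.9] F [ 1.  -0.4 -2.6] op0.0360
shift [ 0.013  0.06  -0.508] turn [-0.0004  0.0015  0.0037] min rows 3
```

send_rows --commands '[[1, [0.013, 0.05, -0.12], [0, 0.001, 0.003]], [1, [0, 0, -0.15], [0, 0, 0]], [1, [0, 0, -0.1], [0, 0, 0]], [1, [0, 0, -0.06], [0, 0, 0]], [1, [0, 0, 0], [0, 0, 0]], [1, [0, 0, 0], [0, 0, 0]]]'

```text
clock: 11.65
tool_pos: [0.6383, 0.2703, 0.0334]
orientation: [-179.6, 0.4, -95.5]
force: [0.5, -0.7, -0.9]
opening: 0.0358
```

```bash
python3 go.py 0.638 0.266 0.0115 -95.6;  python3 - <<'E'
from h import *
s=snapshot("wrist"); cv2.imwrite("pics/w4.png",s["color"])
E
```

```text
t11.65 at [0.6383 0.2703 0.0334] ori [-179.6    0.4  -95.5] F [ 0.5 -0.7 -0.9] op0.0358
shift [-0.001 -0.017 -0.087] turn [-0.0009  0.0012 -0.0004] min rows 1
```

View pics/w4.png

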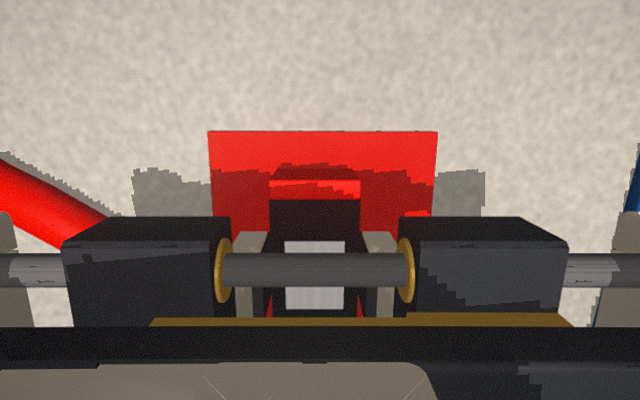

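send_rows --commands '[[1, [0, -0.01, -0.045], [0, 0.001, 0]], [1, [0, 0, -0.03], [0, 0, 0]], [1, [0, 0, 0], [0, 0, 0]]]'

```text
clock: 12.0
tool_pos: [0.6401, 0.2682, 0.0171]
orientation: [-179.8, 0.5, -95.5]
force: [-0.9, 0.7, -1.3]
opening: 0.0358
```

send_rows --commands '[[1, [0, 0, -0.018], [0, 0, 0]], [1, [0, 0, -0.008], [0, 0, 0]], [1, [0, 0, 0], [0, 0, 0]]]'

```text
clock: 12.3
tool_pos: [0.6404, 0.2682, 0.0115]
orientation: [-179.7, 0.6, -95.5]
force: [-0.2, 0.5, -1.5]
opening: 0.036
```

send_rows --commands '[[1, [0, 0, -0.008], [0, 0, 0]], [1, [0, 0, 0], [0, 0, 0]]]'

```text
clock: 12.5
tool_pos: [0.6407, 0.2685, 0.0119]
orientation: [-179.6, 0.6, -95.4]
force: [-0.5, 0.1, -3.2]
opening: 0.0361
```

send_rows --commands '[[0.4, [0, 0, 0], [0, 0, 0]], [0.4, [0, 0, 0], [0, 0, 0]], [0.4, [0, 0, 0], [0, 0, 0]], [0.4, [0, 0, 0.1], [0, 0, 0]], [0.4, [0, 0, 0.18], [0, 0, 0]], [0.4, [0, 0, 0.18], [0, 0, 0]], [0.4, [-0.03, 0, 0.18], [0, 0, 0]], [0.4, [-0.1, 0, 0.15], [0, 0, 0]], [0.4, [-0.15, 0, 0], [0, 0, 0]], [0.4, [-0.15, 0, 0], [0, 0, 0]]]'

```text
clock: 13.5
tool_pos: [0.5331, 0.2671, 0.2131]
orientation: [-179.7, 0.5, -95.6]
force: [-1.0, 1.4, -0.2]
opening: 0.0525
```

```bash
python3 - <<'E'
from h import *
s=snapshot("wrist"); cv2.imwrite("pics/w5.png",s["color"]); np.save("w5.npy",s,allow_pickle=True)
t=snapshot("top"); np.save("top1.npy",t,allow_pickle=True); cv2.imwrite("pics/t1.png",cv2.resize(t["color"][140:310,130:510],None,fx=2.1,fy=2.1,interpolation=cv2.INTER_CUBIC))
E
python3 go.py .466 .225 .1 -110
```

```text
t13.60 at [0.531  0.267  0.2143] ori [-179.7    0.5  -95.5] F [ 0.6 -0.6  0.9] op0.0527
shift [-0.26  -0.168 -0.457] turn [-0.0012  0.0012 -0.0402] min rows 3
```

View pics/w5.png

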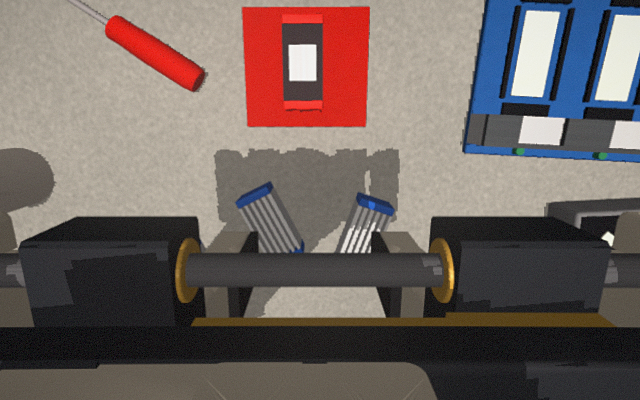

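View pics/t1.png

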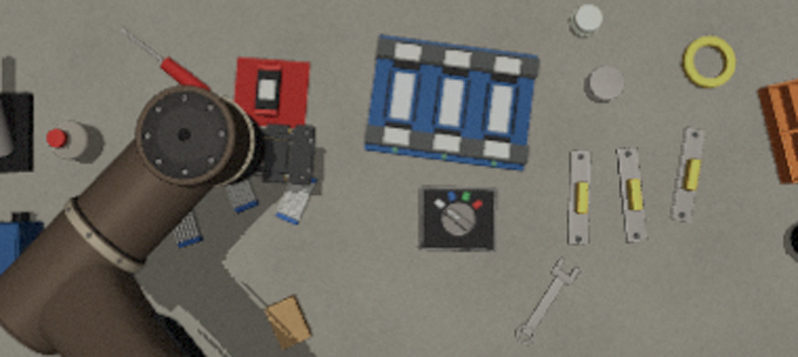

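send_rows --commands '[[0.4, [-0.1, 0.02, 0.03], [0, 0, 0]], [0.4, [-0.12, 0.03, 0.03], [0, 0, 0]], [0.4, [-0.12, 0.03, 0.03], [0, 0, 0]], [0.4, [-0.1, 0.02, 0.03], [0, 0, 0]], [0.4, [0, 0, 0], [0, 0, 0]], [0.4, [0, 0, 0], [0, 0, 0]]]'

```text
clock: 14.2
tool_pos: [0.4176, 0.2929, 0.2455]
orientation: [-179.6, 0.6, -95.5]
force: [-0.0, 0.9, -0.4]
opening: 0.053
```

```bash
cat > mods.py <<'E'
from h import *
import sys
n=sys.argv[1]
s=snapshot("wrist"); cv2.imwrite(f"pics/{n}.png",s["color"]); np.save(n+".npy",s,allow_pickle=True)
A=cloud(s); hv=np.nan_to_num(A[...,2])
m=((hv>0.02)&(hv<0.038)).astype(np.uint8)*255
H=hsv(s); b=((H[...,0]>100)&(H[...,0]<125)&(H[...,1]>120)&(H[...,2]>60)).astype(np.uint8)*255
m[250:]=0
for i,a,c,k in blobs(m,400):
    P=A[k]; r=rect(P); v,u=np.nonzero(k)
    print(a,c.round(0),r[0].round(4),[round(float(x),1) for x in r[1:]],'plane',rect(plane(s,np.c_[u,v],0.03))[0].round(4),'blue',int((b[k]>0).sum()),np.median(P[:,2]).round(4))
E
python3 mods.py w6; python3 go.py .466 .225 .1 -111.5
```

```text
935 [554.  19.] [0.5412 0.0443] [147.5, 16.7, 74.7] plane [0.5466 0.0478] blue 0 0.0292
769 [46. 59.] [0.5566 0.5544] [59.2, 28.4, -15.2] plane [0.5565 0.552 ] blue 0 0.0293
1920 [284. 107.] [0.4875 0.3186] [79.8, 36.0, 21.4] plane [0.4874 0.3184] blue 511 0.029
2195 [379. 118.] [0.4669 0.2256] [79.8, 36.3, -24.5] plane [0.4671 0.2262] blue 520 0.029
1226 [574. 135.] [0.4311 0.0281] [99.9, 6.3, -2.7] plane [0.4307 0.0294] blue 0 0.0291
2566 [208. 167.] [0.4337 0.4077] [80.4, 37.8, 16.9] plane [0.4343 0.4061] blue 460 0.0284
2328 [106. 168.] [0.4438 0.5158] [80.3, 37.0, 76.0] plane [0.4444 0.5128] blue 0 0.0284
t14.25 at [0.4179 0.2928 0.2455] ori [-179.6    0.6  -95.5] F [-0.3 -0.9 -0.2] op0.0528
shift [ 0.192 -0.271 -0.582] turn [-0.0014  0.0015 -0.0444] min rows 4
```

View pics/w6.png

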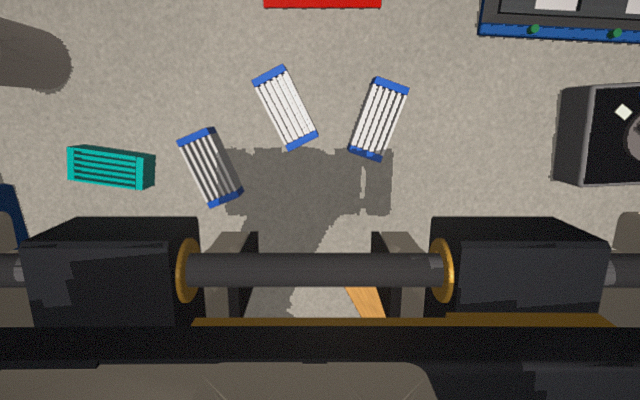

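send_rows --commands '[[0.4, [0.048, -0.065, -0.1], [0, 0.001, -0.012]], [0.4, [0.048, -0.068, -0.14], [0, 0, -0.012]], [0.4, [0.048, -0.068, -0.14], [0, 0, -0.012]], [0.4, [0.048, -0.066, -0.14], [0, 0, -0.012]], [0.4, [0, 0, -0.06], [0, 0, 0]], [0.4, [0, 0, 0], [0, 0, 0]]]'

```text
clock: 14.85
tool_pos: [0.4719, 0.2221, 0.0941]
orientation: [-179.8, 0.6, -113.7]
force: [0.4, -0.4, -0.3]
opening: 0.0527
```

```bash
python3 go.py .467 .2257 .008 -113.5
```

```text
t14.85 at [0.4719 0.2221 0.0941] ori [-179.8    0.6 -113.7] F [ 0.4 -0.4 -0.3] op0.0527
shift [-0.02   0.014 -0.344] turn [-0.0012  0.001   0.0006] min rows 2
```

send_rows --commands '[[0.4, [-0.02, 0.014, -0.1], [-0.001, 0.001, 0]], [0.4, [0, 0, -0.12], [0, 0, 0]], [0.4, [0, 0, -0.06], [0, 0, 0]], [0.4, [0, 0, -0.02], [0, 0, 0]], [0.4, [0, 0, 0], [0, 0, 0]]]'

```text
clock: 15.35
tool_pos: [0.4714, 0.2268, 0.0189]
orientation: [-179.9, 0.2, -113.7]
force: [-0.3, -0.6, -0.4]
opening: 0.0523
```

```bash
python3 go.py .467 .2257 .008 -113.5
```

```text
t15.35 at [0.4714 0.2268 0.0189] ori [-179.9    0.2 -113.7] F [-0.3 -0.6 -0.4] op0.0523
shift [-0.018 -0.004 -0.044] turn [-0.0003  0.0004  0.0006] min rows 1
```

send_rows --commands '[[0.4, [-0.018, -0.003, -0.03], [0, 0, 0]], [0.4, [0, 0, -0.015], [0, 0, 0]], [0.4, [0, 0, 0], [0, 0, 0]]]'

```text
clock: 15.65
tool_pos: [0.4682, 0.2274, 0.0093]
orientation: [-179.8, 0.4, -113.7]
force: [-0.0, 0.5, -0.0]
opening: 0.0524
```

```bash
python3 go.py .467 .2257 .008 -113.5
```

```text
t15.65 at [0.4682 0.2274 0.0093] ori [-179.8    0.4 -113.7] F [-0.   0.5 -0. ] op0.0524
shift [-0.005 -0.007 -0.005] turn [-0.0008  0.0009  0.0005] min rows 1
```

Close enough; grip.

send_rows --commands '[[0.4, [-0.005, -0.006, -0.004], [0, 0.001, 0]], [1, [0, 0, 0], [0, 0, 0]], [1, [0, 0, 0], [0, 0, 0]], [1, [0, 0, 0], [0, 0, 0]], [1, [0, 0, 0], [0, 0, 0]], [1, [0, 0, 0], [0, 0, 0]]]'

```text
clock: 16.25
tool_pos: [0.4672, 0.2263, 0.0095]
orientation: [179.9, 0.3, -113.7]
force: [-0.3, 0.8, -0.9]
opening: 0.0357
```

send_rows --commands '[[1, [0, 0, 0.08], [0, 0, 0]], [1, [0, 0, 0.16], [0, 0, 0]], [1, [0.02, -0.06, 0.18], [0, 0, 0]], [1, [0.05, -0.14, 0.08], [0, 0, 0.004]], [1, [0.06, -0.17, 0], [0, 0, 0.005]], [1, [0.06, -0.17, 0], [0, 0, 0.005]], [1, [0.06, -0.17, 0], [0, 0, 0.005]], [1, [0.06, -0.17, 0], [0, 0, 0.005]], [1, [0.06, -0.17, 0], [0, 0, 0.005]], [1, [0.06, -0.17, 0], [0, 0, 0.005]], [1, [0.06, -0.1, 0], [0, 0, 0.005]], [1, [0, 0, 0], [0, 0, 0]]]'

```text
clock: 17.45
tool_pos: [0.5901, -0.1175, 0.138]
orientation: [179.9, 0.2, -98.8]
force: [0.4, 0.1, -1.7]
opening: 0.0359
```

```bash
python3 go.py .6035 -.104 .05 -98.8
```

```text
t17.45 at [ 0.5901 -0.1175  0.138 ] ori [179.9   0.2 -98.8] F [ 0.4  0.1 -1.7] op0.0359
shift [ 0.054  0.054 -0.352] turn [-0.0006 -0.0002 -0.0001] min rows 2
```

send_rows --commands '[[1, [0.05, 0.05, -0.08], [0, 0, 0]], [1, [0, 0, -0.12], [0, 0, 0]], [1, [0, 0, -0.1], [0, 0, 0]], [1, [0, 0, -0.04], [0, 0, 0]], [1, [0, 0, 0], [0, 0, 0]]]'

```text
clock: 17.95
tool_pos: [0.6017, -0.1056, 0.0496]
orientation: [179.8, 0.2, -99.0]
force: [-0.1, 0.1, -1.8]
opening: 0.0357
```

```bash
python3 go.py .6035 -.104 .03 -98.8
```

```text
t17.95 at [ 0.6017 -0.1056  0.0496] ori [179.8   0.2 -99. ] F [-0.1  0.1 -1.8] op0.0357
shift [ 0.007  0.007 -0.078] turn [-0.0007 -0.0004  0.0007] min rows 1
```

send_rows --commands '[[1, [0.007, 0.007, -0.04], [0, 0, 0]], [1, [0, 0, -0.04], [0, 0, 0]], [1, [0, 0, 0], [0, 0, 0]]]'

```text
clock: 18.25
tool_pos: [0.6048, -0.1031, 0.0304]
orientation: [180.0, 0.3, -99.0]
force: [-0.6, -1.0, -1.8]
opening: 0.0357
```

```bash
python3 go.py .6035 -.104 .0195 -98.8
python3 - <<'E'
from h import *
s=snapshot("wrist"); cv2.imwrite("pics/w7.png",s["color"])
E
```

```text
t18.25 at [ 0.6048 -0.1031  0.0304] ori [180.    0.3 -99. ] F [-0.6 -1.  -1.8] op0.0357
shift [-0.005 -0.003 -0.044] turn [-0.0007  0.0001  0.0005] min rows 1
```

View pics/w7.png

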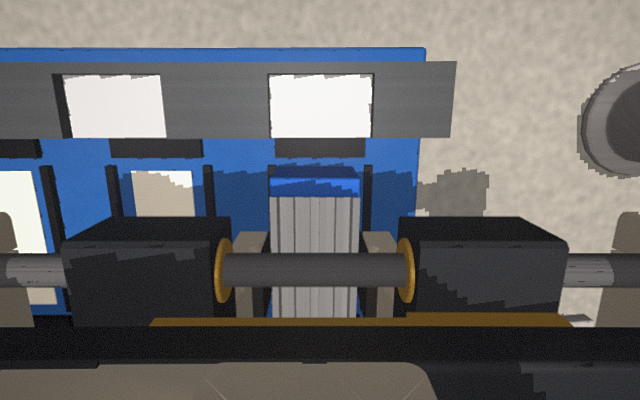

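send_rows --commands '[[1, [-0.004, -0.008, -0.025], [0, 0, 0]], [1, [0, 0, -0.015], [0, 0, 0]], [1, [0, 0, 0], [0, 0, 0]]]'

```text
clock: 18.6
tool_pos: [0.6052, -0.1053, 0.0218]
orientation: [-179.8, 0.3, -99.0]
force: [-0.2, 0.2, -2.1]
opening: 0.0359
```

```bash
python3 go.py .6035 -.105 .0195 -98.8
```

```text
t18.60 at [ 0.6052 -0.1053  0.0218] ori [-179.8    0.3  -99. ] F [-0.2  0.2 -2.1] op0.0359
shift [-0.007  0.001 -0.009] turn [-0.0007  0.0006  0.0005] min rows 1
```

send_rows --commands '[[1, [-0.006, 0, -0.01], [0, 0, 0]], [1, [0, 0, -0.004], [0, 0, 0]], [0.4, [0, 0, 0], [0, 0, 0]], [0.4, [0, 0, 0], [0, 0, 0]], [0.4, [0, 0, 0], [0, 0, 0]], [0.4, [0, 0, 0.08], [0, 0, 0]], [0.4, [0, 0.02, 0.16], [0, 0, 0]], [0.4, [-0.03, 0.05, 0.18], [0, 0, 0]], [0.4, [-0.08, 0.1, 0.1], [0, 0, 0.008]], [0.4, [-0.08, 0.16, 0], [0, 0, 0.01]], [0.4, [-0.08, 0.16, 0], [0, 0, 0.01]], [0.4, [0, 0, 0], [0, 0, 0]]]'

```text
clock: 19.8
tool_pos: [0.5353, 0.0197, 0.1551]
orientation: [-179.5, 0.3, -88.7]
force: [1.4, -0.1, 0.1]
opening: 0.0524
```

```bash
python3 mods.py w8;  python3 go.py .488 .3185 .1 -68.6
```

```text
1610 [ 7. 57.] [0.6356 0.2518] [75.0, 5.9, -7.6] plane [0.634  0.2478] blue 0 0.027
1856 [449.  22.] [ 0.665  -0.0703] [187.5, 1.9, 81.5] plane [ 0.6644 -0.0723] blue 0 0.029
932 [458. 102.] [ 0.6068 -0.0868] [79.4, 2.1, -9.2] plane [ 0.6074 -0.0864] blue 174 0.0294
400 [469. 104.] [ 0.6061 -0.0918] [64.0, 4.9, -9.6] plane [ 0.6064 -0.0948] blue 0 0.0341
874 [360. 163.] [ 0.5601 -0.017 ] [260.7, 0.6, 81.2] plane [ 0.5602 -0.0173] blue 0 0.0292
t19.85 at [0.5361 0.0185 0.1551] ori [-179.5    0.3  -88.7] F [-0.2 -0.1 -0.7] op0.0527
shift [-0.192  1.2   -0.22 ] turn [-0.0011  0.0012  0.056 ] min rows 7
```

View pics/w8.png

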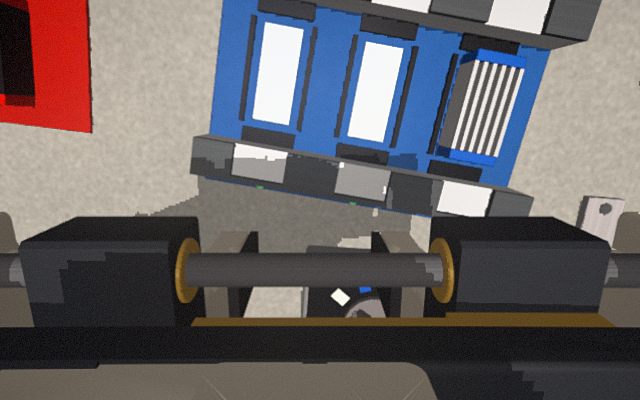

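send_rows --commands '[[0.4, [-0.02, 0.1, 0], [0, 0, 0.006]], [0.4, [-0.025, 0.16, 0], [0, 0, 0.008]], [0.4, [-0.025, 0.16, 0], [0, 0, 0.008]], [0.4, [-0.025, 0.16, 0], [0, 0, 0.008]], [0.4, [-0.025, 0.16, 0], [0, 0, 0.008]], [0.4, [-0.025, 0.16, 0], [0, 0, 0.008]], [0.4, [-0.025, 0.16, 0], [0, 0, 0.008]], [0.4, [-0.02, 0.1, 0], [0, 0, 0.002]], [0.4, [0, 0, 0], [0, 0, 0]], [0.4, [0, 0, 0], [0, 0, 0]]]'

```text
clock: 20.85
tool_pos: [0.4908, 0.315, 0.1537]
orientation: [-179.5, 0.2, -68.4]
force: [-1.0, -0.1, -0.5]
opening: 0.0525
```

```bash
python3 go.py .488 .3185 .05 -68.6
```

```text
t20.85 at [0.4908 0.315  0.1537] ori [-179.5    0.2  -68.4] F [-1.  -0.1 -0.5] op0.0525
shift [-0.011  0.014 -0.415] turn [-0.001   0.0012 -0.0005] min rows 3
```

send_rows --commands '[[0.4, [-0.011, 0.014, -0.12], [-0.001, 0.001, 0]], [0.4, [0, 0, -0.17], [0, 0, 0]], [0.4, [0, 0, -0.15], [0, 0, 0]], [0.4, [0, 0, -0.08], [0, 0, 0]], [0.4, [0, 0, -0.03], [0, 0, 0]], [0.4, [0, 0, 0], [0, 0, 0]]]'

```text
clock: 21.45
tool_pos: [0.4922, 0.3121, 0.0133]
orientation: [-179.8, -0.0, -69.0]
force: [-1.0, -0.0, 0.6]
opening: 0.0528
```

```bash
python3 go.py .488 .3185 .008 -68.6
```

```text
t21.45 at [0.4922 0.3121 0.0133] ori [-179.8   -0.   -69. ] F [-1.  -0.   0.6] op0.0528
shift [-0.017  0.026 -0.021] turn [-0.0002  0.0006  0.0011] min rows 1
```

send_rows --commands '[[0.4, [-0.017, 0.026, -0.01], [0, 0, 0.001]], [0.4, [0, 0, -0.008], [0, 0, 0]], [0.4, [0, 0, 0], [0, 0, 0]]]'

```text
clock: 21.75
tool_pos: [0.4896, 0.3196, 0.0114]
orientation: [-179.6, 0.1, -68.7]
force: [0.1, -0.1, 0.1]
opening: 0.0526
```

```bash
python3 go.py .488 .3185 .009 -68.6
```

```text
t21.75 at [0.4896 0.3196 0.0114] ori [-1.796e+02  1.000e-01 -6.870e+01] F [ 0.1 -0.1  0.1] op0.0526
shift [-0.006 -0.004 -0.01 ] turn [-0.0007  0.001   0.0002] min rows 1
```

send_rows --commands '[[0.4, [-0.006, -0.004, -0.01], [0, 0, 0]], [1, [0, 0, 0], [0, 0, 0]], [1, [0, 0, 0], [0, 0, 0]], [1, [0, 0, 0], [0, 0, 0]], [1, [0, 0, 0], [0, 0, 0]], [1, [0, 0, 0], [0, 0, 0]]]'

```text
clock: 22.35
tool_pos: [0.4885, 0.3198, 0.0109]
orientation: [-179.4, 0.2, -68.6]
force: [-0.5, -0.3, -0.7]
opening: 0.0358
```

send_rows --commands '[[1, [0, 0, 0.06], [0, 0, 0]], [1, [0, 0, 0.14], [0, 0, 0]], [1, [0.02, -0.04, 0.16], [0, 0, -0.006]], [1, [0.06, -0.14, 0.06], [0, 0, -0.011]], [1, [0.06, -0.17, 0], [0, 0, -0.011]], [1, [0.06, -0.17, 0], [0, 0, -0.011]], [1, [0.06, -0.17, 0], [0, 0, -0.011]], [1, [0.06, -0.17, 0], [0, 0, -0.011]], [1, [0.06, -0.17, 0], [0, 0, -0.011]], [1, [0.06, -0.17, 0], [0, 0, -0.011]], [1, [0.04, -0.1, 0], [0, 0, -0.002]], [1, [0, 0, 0], [0, 0, 0]]]'

```text
clock: 23.55
tool_pos: [0.6086, -0.0185, 0.1175]
orientation: [-179.6, 0.1, -100.3]
force: [-0.3, 1.6, -2.9]
opening: 0.036
```

```bash
python3 go.py .6155 -.0259 .05 -98.8
```

```text
t23.55 at [ 0.6086 -0.0185  0.1175] ori [-1.796e+02  1.000e-01 -1.003e+02] F [-0.3  1.6 -2.9] op0.0360
shift [ 0.027 -0.03  -0.27 ] turn [-0.0002  0.0011  0.0042] min rows 2
```

send_rows --commands '[[1, [0.027, -0.03, -0.08], [0, 0.001, 0.004]], [1, [0, 0, -0.1], [0, 0, 0]], [1, [0, 0, -0.06], [0, 0, 0]], [1, [0, 0, 0], [0, 0, 0]], [1, [0, 0, 0], [0, 0, 0]]]'

```text
clock: 24.05
tool_pos: [0.6146, -0.0269, 0.0552]
orientation: [179.9, 0.1, -98.9]
force: [0.4, -1.1, -1.3]
opening: 0.0359
```

```bash
python3 go.py .6155 -.0259 .03 -98.8
```

```text
t24.05 at [ 0.6146 -0.0269  0.0552] ori [ 1.799e+02  1.000e-01 -9.890e+01] F [ 0.4 -1.1 -1.3] op0.0359
shift [ 0.003  0.004 -0.101] turn [-0.0003 -0.0001  0.0004] min rows 1
```

send_rows --commands '[[1, [0.003, 0.004, -0.06], [0, 0, 0]], [1, [0, 0, -0.04], [0, 0, 0]], [1, [0, 0, 0], [0, 0, 0]]]'

```text
clock: 24.35
tool_pos: [0.6163, -0.0246, 0.0302]
orientation: [-179.9, 0.2, -98.9]
force: [-0.6, 0.2, -2.7]
opening: 0.0358
```

```bash
python3 go.py .6155 -.0259 .0209 -98.8
python3 - <<'E'
from h import *
s=snapshot("wrist"); cv2.imwrite("pics/w9.png",s["color"])
E
```

```text
t24.35 at [ 0.6163 -0.0246  0.0302] ori [-179.9    0.2  -98.9] F [-0.6  0.2 -2.7] op0.0358
shift [-0.003 -0.005 -0.037] turn [-0.0004  0.0003  0.0002] min rows 1
```

View pics/w9.png

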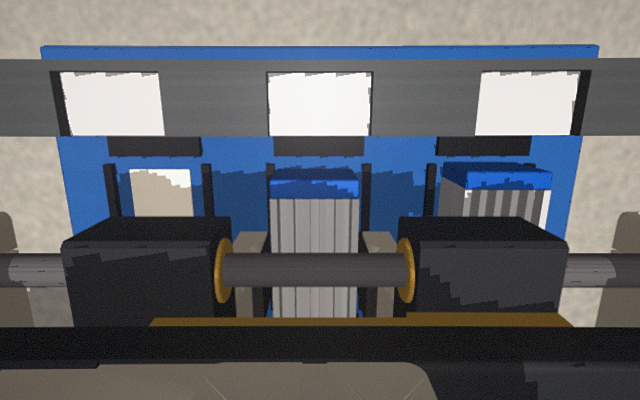

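send_rows --commands '[[1, [-0.003, -0.007, -0.022], [0, 0, 0]], [1, [0, 0, -0.014], [0, 0, 0]], [1, [0, 0, 0], [0, 0, 0]]]'

```text
clock: 24.7
tool_pos: [0.6164, -0.0264, 0.0218]
orientation: [-179.8, 0.2, -98.8]
force: [0.2, 0.1, -2.0]
opening: 0.0358
```

```bash
python3 go.py .6155 -.0263 .0209 -98.8
```

```text
t24.70 at [ 0.6164 -0.0264  0.0218] ori [-179.8    0.2  -98.8] F [ 0.2  0.1 -2. ] op0.0358
shift [-0.004  0.    -0.004] turn [-0.0004  0.0006  0.0001] min rows 1
```

Release and head for module A (0.434, 0.4075, 16.5° → yaw −73.5).

send_rows --commands '[[1, [-0.003, 0, -0.005], [0, 0, 0]], [0.4, [0, 0, 0], [0, 0, 0]], [0.4, [0, 0, 0], [0, 0, 0]], [0.4, [0, 0, 0], [0, 0, 0]], [0.4, [0, 0, 0.08], [0, 0, 0]], [0.4, [0, 0, 0.17], [0, 0, 0]], [0.4, [-0.04, 0.06, 0.16], [0, 0, 0.002]], [0.4, [-0.08, 0.16, 0.03], [0, 0, 0.007]], [0.4, [-0.08, 0.17, 0], [0, 0, 0.007]], [0.4, [-0.08, 0.17, 0], [0, 0, 0.007]], [0.4, [-0.08, 0.17, 0], [0, 0, 0.007]], [0.4, [-0.08, 0.17, 0], [0, 0, 0.007]]]'

```text
clock: 25.9
tool_pos: [0.5048, 0.2011, 0.1377]
orientation: [-179.4, 0.3, -85.6]
force: [0.5, -0.1, -0.7]
opening: 0.0522
```

```bash
python3 go.py .434 .4075 .14 -73.5
```

```text
t25.90 at [0.5048 0.2011 0.1377] ori [-179.4    0.3  -85.6] F [ 0.5 -0.1 -0.7] op0.0522
shift [-0.283  0.825  0.009] turn [-0.0011  0.0014  0.0335] min rows 5
```

send_rows --commands '[[0.4, [-0.055, 0.16, 0], [0, 0, 0.006]], [0.4, [-0.055, 0.16, 0], [0, 0, 0.007]], [0.4, [-0.055, 0.16, 0], [0, 0, 0.007]], [0.4, [-0.055, 0.16, 0], [0, 0, 0.007]], [0.4, [-0.04, 0.12, 0], [0, 0, 0.006]], [0.4, [0, 0.02, 0], [0, 0, 0]], [0.4, [0, 0, 0], [0, 0, 0]]]'

```text
clock: 26.6
tool_pos: [0.4332, 0.4097, 0.1405]
orientation: [-179.2, 0.5, -72.7]
force: [0.4, -0.6, -1.0]
opening: 0.0526
```

```bash
python3 go.py .434 .4075 .03 -73.5
```

```text
t26.60 at [0.4332 0.4097 0.1405] ori [-179.2    0.5  -72.7] F [ 0.4 -0.6 -1. ] op0.0526
shift [ 0.003 -0.009 -0.442] turn [-0.0021  0.0018 -0.0023] min rows 3
```

send_rows --commands '[[0.4, [0.003, -0.009, -0.12], [-0.002, 0.002, -0.002]], [0.4, [0, 0, -0.17], [0, 0, 0]], [0.4, [0, 0, -0.11], [0, 0, 0]], [0.4, [0, 0, -0.05], [0, 0, 0]], [0.4, [0, 0, 0], [0, 0, 0]], [0.4, [0, 0, 0], [0, 0, 0]]]'

```text
clock: 27.2
tool_pos: [0.4367, 0.4022, 0.027]
orientation: [-179.9, 0.2, -73.8]
force: [0.5, 0.9, 0.3]
opening: 0.0524
```

```bash
python3 go.py .434 .4075 .01 -73.5
```

```text
t27.20 at [0.4367 0.4022 0.027 ] ori [-179.9    0.2  -73.8] F [0.5 0.9 0.3] op0.0524
shift [-0.011  0.021 -0.068] turn [-0.0005  0.0001  0.0009] min rows 1
```

send_rows --commands '[[0.4, [-0.011, 0.021, -0.03], [0, 0, 0.001]], [0.4, [0, 0, -0.025], [0, 0, 0]], [0.4, [0, 0, -0.01], [0, 0, 0]], [0.4, [0, 0, 0], [0, 0, 0]]]'

```text
clock: 27.6
tool_pos: [0.4352, 0.4088, 0.0127]
orientation: [-179.7, 0.4, -73.5]
force: [-0.8, -0.0, -0.4]
opening: 0.0524
```

```bash
python3 go.py .434 .4075 .01 -73.5
```

```text
t27.60 at [0.4352 0.4088 0.0127] ori [-179.7    0.4  -73.5] F [-0.8 -0.  -0.4] op0.0524
shift [-0.005 -0.005 -0.011] turn [-0.0012  0.0005  0.    ] min rows 1
```

send_rows --commands '[[0.4, [-0.005, -0.005, -0.011], [-0.001, 0.0005, 0]], [1, [0, 0, 0], [0, 0, 0]], [1, [0, 0, 0], [0, 0, 0]], [1, [0, 0, 0], [0, 0, 0]], [1, [0, 0, 0], [0, 0, 0]], [1, [0, 0, 0], [0, 0, 0]]]'

```text
clock: 28.2
tool_pos: [0.4339, 0.4079, 0.0104]
orientation: [-180.0, 0.1, -73.5]
force: [0.1, 0.3, -1.0]
opening: 0.0354
```

send_rows --commands '[[1, [0, 0, 0.06], [0, 0, 0]], [1, [0, 0, 0.14], [0, 0, 0]], [1, [0.03, -0.05, 0.16], [0, 0, -0.006]], [1, [0.08, -0.14, 0.06], [0, 0, -0.009]], [1, [0.085, -0.155, 0], [0, 0, -0.009]], [1, [0.085, -0.155, 0], [0, 0, -0.009]], [1, [0.085, -0.155, 0], [0, 0, -0.009]], [1, [0.085, -0.155, 0], [0, 0, -0.009]], [1, [0.085, -0.155, 0], [0, 0, -0.009]], [1, [0.085, -0.155, 0], [0, 0, -0.008]], [1, [0.085, -0.155, 0], [0, 0, -0.002]], [1, [0.04, -0.09, 0], [0, 0, 0]]]'

```text
clock: 29.4
tool_pos: [0.6216, 0.0548, 0.1178]
orientation: [179.9, 0.0, -99.4]
force: [-0.2, 1.0, -1.7]
opening: 0.0359
```

```bash
python3 go.py .627 .0525 .06 -98.8
```

```text
t29.40 at [0.6216 0.0548 0.1178] ori [179.9   0.  -99.4] F [-0.2  1.  -1.7] op0.0359
shift [ 0.021 -0.009 -0.231] turn [-0.0002 -0.0004  0.0016] min rows 2
```

send_rows --commands '[[1, [0.015, 0, -0.08], [0, 0, 0.001]], [1, [0, 0, -0.08], [0, 0, 0]], [1, [0, 0, -0.05], [0, 0, 0]], [1, [0, 0, 0], [0, 0, 0]], [1, [0, 0, 0], [0, 0, 0]]]'

```text
clock: 29.9
tool_pos: [0.6259, 0.0495, 0.0628]
orientation: [179.8, -0.0, -99.4]
force: [-0.3, -1.1, -1.5]
opening: 0.0357
```

```bash
python3 go.py .627 .0525 .03 -98.8
```

```text
t29.90 at [0.6259 0.0495 0.0628] ori [179.8  -0.  -99.4] F [-0.3 -1.1 -1.5] op0.0357
shift [ 0.004  0.012 -0.131] turn [-0.0001 -0.0006  0.0016] min rows 1
```

send_rows --commands '[[1, [0.004, 0.01, -0.06], [0, 0, 0.0015]], [1, [0, 0, -0.05], [0, 0, 0]], [1, [0, 0, -0.015], [0, 0, 0]], [1, [0, 0, 0], [0, 0, 0]]]'

```text
clock: 30.3
tool_pos: [0.6277, 0.0538, 0.0307]
orientation: [179.9, 0.1, -98.7]
force: [-0.3, 0.3, -2.4]
opening: 0.0357
```

```bash
python3 go.py .627 .0525 .0204 -98.8
python3 - <<'E'
from h import *
s=snapshot("wrist"); cv2.imwrite("pics/w10.png",s["color"])
E
```

```text
t30.30 at [0.6277 0.0538 0.0307] ori [ 1.799e+02  1.000e-01 -9.870e+01] F [-0.3  0.3 -2.4] op0.0357
shift [-0.003 -0.005 -0.041] turn [-0.0002 -0.0002 -0.0003] min rows 1
```

View pics/w10.png

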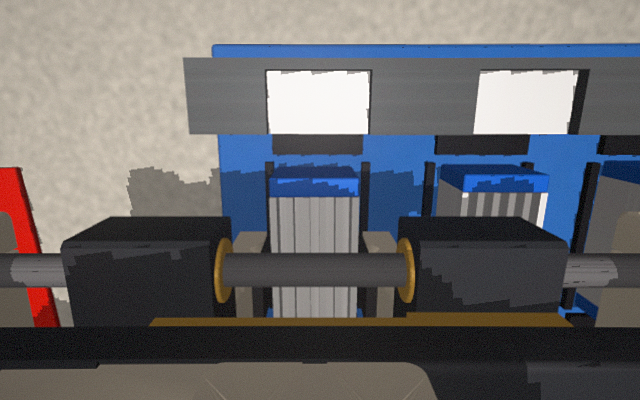

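send_rows --commands '[[1, [-0.003, -0.006, -0.024], [0, 0, 0]], [1, [0, 0, -0.015], [0, 0, 0]], [1, [0, 0, 0], [0, 0, 0]]]'

```text
clock: 30.65
tool_pos: [0.6275, 0.0524, 0.0212]
orientation: [180.0, 0.1, -98.7]
force: [0.1, -0.7, -1.5]
opening: 0.0357
```

```bash
python3 go.py .627 .0525 .0204 -98.8
```

```text
t30.65 at [0.6275 0.0524 0.0212] ori [ 1.80e+02  1.00e-01 -9.87e+01] F [ 0.1 -0.7 -1.5] op0.0357
shift [-0.002  0.    -0.003] turn [-0.0003  0.     -0.0004] min rows 1
```

Release, rise and back off to view the fixture.

send_rows --commands '[[1, [0, 0, -0.005], [0, 0, 0]], [0.4, [0, 0, 0], [0, 0, 0]], [0.4, [0, 0, 0], [0, 0, 0]], [0.4, [0, 0, 0], [0, 0, 0]], [0.4, [0, 0, 0.08], [0, 0, 0]], [0.4, [0, 0, 0.17], [0, 0, 0]], [0.4, [-0.02, -0.04, 0.16], [0, 0, 0]], [0.4, [-0.08, -0.12, 0.12], [0, 0, 0]], [0.4, [-0.1, -0.14, 0.08], [0, 0, 0]], [0.4, [-0.1, -0.14, 0.08], [0, 0, 0]], [0.4, [-0.1, -0.06, 0.06], [0, 0, 0]], [0.4, [0, 0, 0], [0, 0, 0]]]'

```text
clock: 31.85
tool_pos: [0.5251, -0.0765, 0.2163]
orientation: [-179.7, 0.1, -98.5]
force: [0.5, 0.7, 0.5]
opening: 0.0524
```

```bash
python3 go.py .46 -.225 .2 -94
python3 - <<'E'
from h import *
s=snapshot("wrist"); cv2.imwrite("pics/w11.png",s["color"]); np.save("w11.npy",s,allow_pickle=True)
t=snapshot("top"); np.save("top2.npy",t,allow_pickle=True); cv2.imwrite("pics/t2.png",cv2.resize(t["color"][140:310,130:510],None,fx=2.1,fy=2.1,interpolation=cv2.INTER_CUBIC))
y=mask(t,(22,120,100),(35,255,255))
for i,a,c,b in blobs(y):
    if 395<c[0]<475 and c[1]>195:
        v,u=np.nonzero(b); r=rect(plane(t,np.c_[u,v],0.04)); print('yel',a,c.round(0),r[0].round(4),round(r[3],1))
A=cloud(s); H=hsv(s)
b=((H[...,0]>100)&(H[...,0]<125)&(H[...,1]>120)).astype(bool)&(A[...,2]>0.03)&(A[...,2]<.046)
for i,a,c,k in blobs(b.astype(np.uint8)*255,60): print('blue end',a,c.round(0),np.median(A[k],0).round(4))
E
```

```text
t31.85 at [ 0.5251 -0.0765  0.2163] ori [-1.797e+02  1.000e-01 -9.850e+01] F [0.5 0.7 0.5] op0.0524
shift [-0.26  -0.594 -0.065] turn [-0.0001  0.0009  0.0125] min rows 4
yel 65 [460. 223.] [ 0.4903 -0.4042] -12.0
yel 66 [432. 233.] [ 0.4619 -0.3119] -1.3
yel 67 [407. 234.] [ 0.4571 -0.2269] -1.9
blue end 413 [152.  47.] [0.6622 0.0464 0.0391]
blue end 392 [334.  47.] [ 0.6392 -0.1101  0.0394]
blue end 421 [243.  49.] [ 0.6498 -0.0312  0.0391]
blue end 345 [161. 131.] [0.5911 0.0573 0.039 ]
blue end 308 [333. 131.] [ 0.5683 -0.0997  0.0392]
blue end 320 [246. 132.] [ 0.5787 -0.0202  0.0391]
```

View pics/w11.png

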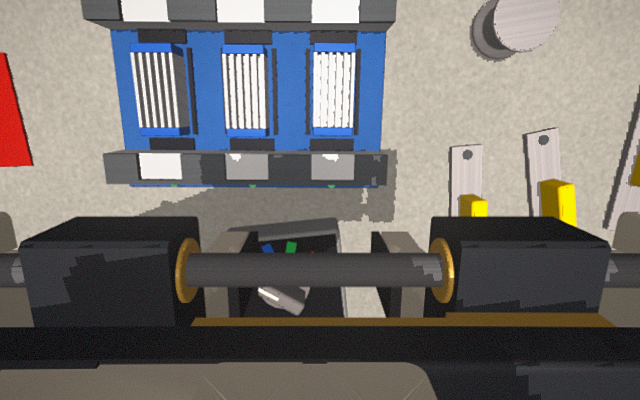

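View pics/t2.png

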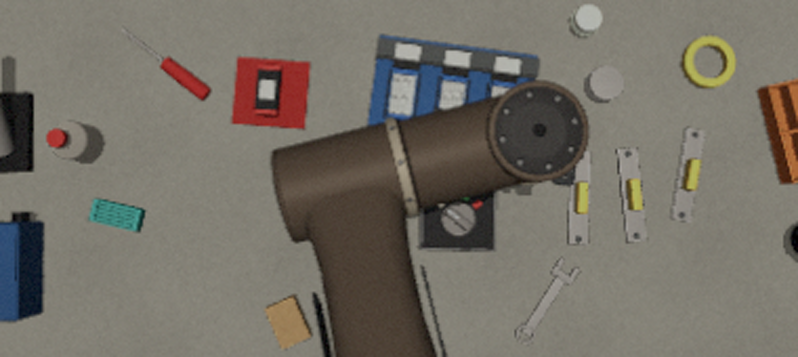

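send_rows --commands '[[0.4, [-0.05, -0.12, 0.02], [0, 0, 0.002]], [0.4, [-0.07, -0.15, 0.02], [0, 0, 0.004]], [0.4, [-0.07, -0.16, 0.02], [0, 0, 0.004]], [0.4, [-0.07, -0.16, 0.02], [0, 0, 0.003]], [0.4, [-0.07, -0.16, 0], [0, 0, 0]], [0.4, [-0.07, -0.12, 0], [0, 0, 0]], [0.4, [0, 0, 0], [0, 0, 0]], [0.4, [0, 0, 0], [0, 0, 0]]]'

```text
clock: 32.75
tool_pos: [0.4282, -0.2958, 0.2277]
orientation: [179.7, 0.1, -93.1]
force: [0.5, 0.5, -1.2]
opening: 0.0528
```

```bash
cat > bars.py <<'E'
from h import *
import sys
n=sys.argv[1]; zt=float(sys.argv[2]) if len(sys.argv)>2 else 0.04
s=snapshot("wrist"); cv2.imwrite(f"pics/{n}.png",s["color"]); np.save(n+".npy",s,allow_pickle=True)
A=cloud(s); hz=np.nan_to_num(A[...,2]); y=mask(s,(20,110,90),(35,255,255))>0
for i,a,c,k in blobs(((hz>zt-.005)&(hz<zt+.006)&y).astype(np.uint8)*255,150):
    P=A[k]; r=rect(P); v,u=np.nonzero(k); r2=rect(plane(s,np.c_[u,v],zt)); print('grip',a,c.round(0),r[0].round(4),[round(float(x),1) for x in r[1:]],'plane',r2[0].round(4),round(r2[3],1),np.median(P[:,2]).round(4))
E
python3 bars.py w12; python3 go.py .457 -.228 .1 -93
```

```text
grip 927 [430. 104.] [ 0.4901 -0.4071] [49.6, 16.4, -11.4] plane [ 0.4901 -0.406 ] -11.3 0.0392
grip 813 [332. 141.] [ 0.4606 -0.3137] [49.7, 15.5, 4.6] plane [ 0.461  -0.3136] 4.5 0.039
grip 843 [245. 149.] [ 0.457  -0.2295] [49.7, 16.1, -3.7] plane [ 0.4574 -0.2303] -3.7 0.0389
t32.80 at [ 0.4283 -0.2955  0.2276] ori [ 1.797e+02  1.000e-01 -9.310e+01] F [-1.   0.2 -0.6] op0.0526
shift [ 0.115  0.27  -0.511] turn [-0.0003 -0.0009  0.0002] min rows 3
```

View pics/w12.png

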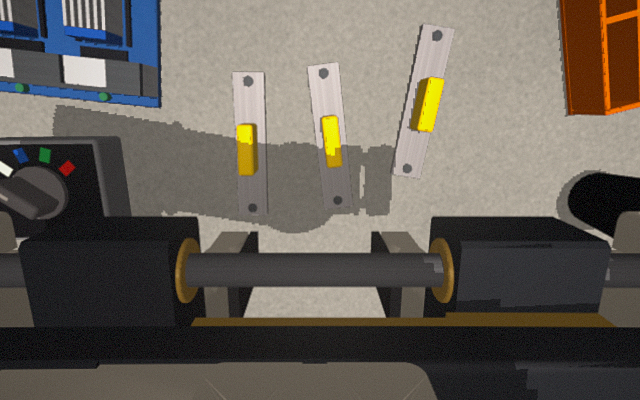

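send_rows --commands '[[0.4, [0.04, 0.09, -0.1], [0, 0, 0]], [0.4, [0.04, 0.09, -0.14], [0, 0, 0]], [0.4, [0.035, 0.08, -0.14], [0, 0, 0]], [0.4, [0, 0, -0.12], [0, 0, 0]], [0.4, [0, 0, -0.08], [0, 0, 0]], [0.4, [0, 0, 0], [0, 0, 0]], [0.4, [0, 0, 0], [0, 0, 0]]]'

```text
clock: 33.5
tool_pos: [0.4639, -0.2211, 0.0771]
orientation: [179.7, -0.0, -92.4]
force: [0.4, 0.2, 1.2]
opening: 0.0524
```

```bash
python3 go.py .457 -.2298 .014 -93.7
```

```text
t33.50 at [ 0.4639 -0.2211  0.0771] ori [179.7  -0.  -92.4] F [0.4 0.2 1.2] op0.0524
shift [-0.028 -0.035 -0.253] turn [-0.     -0.0008 -0.0036] min rows 2
```

send_rows --commands '[[0.4, [-0.028, -0.035, -0.06], [0, 0, -0.0036]], [0.4, [0, 0, -0.08], [0, 0, 0]], [0.4, [0, 0, -0.06], [0, 0, 0]], [0.4, [0, 0, 0], [0, 0, 0]], [0.4, [0, 0, 0], [0, 0, 0]]]'

```text
clock: 34.0
tool_pos: [0.4635, -0.2295, 0.0325]
orientation: [-179.7, -0.1, -93.5]
force: [0.0, -0.5, 1.0]
opening: 0.0528
```

```bash
python3 go.py .457 -.2298 .014 -93.7
```

```text
t34.00 at [ 0.4635 -0.2295  0.0325] ori [-1.797e+02 -1.000e-01 -9.350e+01] F [ 0.  -0.5  1. ] op0.0528
shift [-0.026 -0.001 -0.074] turn [ 0.0003  0.0009 -0.0005] min rows 1
```

send_rows --commands '[[0.4, [-0.026, 0, -0.04], [0, 0, 0]], [0.4, [-0.003, 0, -0.03], [0, 0, 0]], [0.4, [0, 0, 0], [0, 0, 0]]]'

```text
clock: 34.3
tool_pos: [0.4577, -0.2295, 0.0166]
orientation: [-179.4, -0.1, -93.5]
force: [-0.0, -0.6, -0.4]
opening: 0.0527
```

```bash
python3 go.py .457 -.2298 .014 -93.7
```

```text
t34.30 at [ 0.4577 -0.2295  0.0166] ori [-1.794e+02 -1.000e-01 -9.350e+01] F [-0.  -0.6 -0.4] op0.0527
shift [-0.003 -0.001 -0.01 ] turn [ 0.0004  0.0017 -0.0006] min rows 1
```

send_rows --commands '[[0.4, [-0.003, 0, -0.01], [0, 0.0015, 0]], [1, [0, 0, 0], [0, 0, 0]], [1, [0, 0, 0], [0, 0, 0]], [1, [0, 0, 0], [0, 0, 0]], [1, [0, 0, 0], [0, 0, 0]], [1, [0, 0, 0], [0, 0, 0]], [1, [0, 0, 0], [0, 0, 0]], [1, [0, 0, 0], [0, 0, 0]]]'

```text
clock: 35.1
tool_pos: [0.4575, -0.2297, 0.0144]
orientation: [-179.9, -0.2, -93.5]
force: [1.2, 0.5, -1.5]
opening: 0.0156
```

send_rows --commands '[[1, [0, 0, 0.08], [0, 0, 0]], [1, [0, 0, 0.14], [0, 0, 0]], [1, [0, 0, 0.17], [0, 0, 0]], [1, [0.03, 0.05, 0.14], [0, 0, 0]], [1, [0.08, 0.13, 0.02], [0, 0, -0.002]], [1, [0.09, 0.15, 0], [0, 0, -0.003]], [1, [0.09, 0.15, 0], [0, 0, -0.003]], [1, [0.09, 0.15, 0], [0, 0, -0.003]], [1, [0.09, 0.15, 0], [0, 0, -0.003]], [1, [0.09, 0.15, 0], [0, 0, 0]], [1, [0.06, 0.12, 0], [0, 0, 0]], [1, [0, 0, 0], [0, 0, 0]]]'

```text
clock: 36.3
tool_pos: [0.6093, 0.0448, 0.1533]
orientation: [179.5, 0.1, -99.1]
force: [-0.7, -0.3, -3.8]
opening: 0.0157
```

```bash
python3 go.py .6267 .052 .08 -98.8
```

```text
t36.30 at [0.6093 0.0448 0.1533] ori [ 1.795e+02  1.000e-01 -9.910e+01] F [-0.7 -0.3 -3.8] op0.0157
shift [ 0.07   0.029 -0.293] turn [-0.0004 -0.0013  0.0009] min rows 2
```

send_rows --commands '[[1, [0.065, 0.027, -0.06], [0, 0, 0.0005]], [1, [0, 0, -0.1], [0, 0, 0]], [1, [0, 0, -0.08], [0, 0, 0]], [1, [0, 0, -0.02], [0, 0, 0]], [1, [0, 0, 0], [0, 0, 0]]]'

```text
clock: 36.8
tool_pos: [0.6237, 0.0528, 0.0839]
orientation: [179.2, -0.0, -98.8]
force: [0.1, -0.5, -2.2]
opening: 0.0158
```

```bash
python3 go.py .6267 .052 .07 -98.8
python3 - <<'E'
from h import *
s=snapshot("wrist"); cv2.imwrite("pics/w13.png",s["color"])
E
```

```text
t36.80 at [0.6237 0.0528 0.0839] ori [179.2  -0.  -98.8] F [ 0.1 -0.5 -2.2] op0.0158
shift [ 0.012 -0.003 -0.056] turn [-0.0003 -0.0021  0.0001] min rows 1
```

View pics/w13.png

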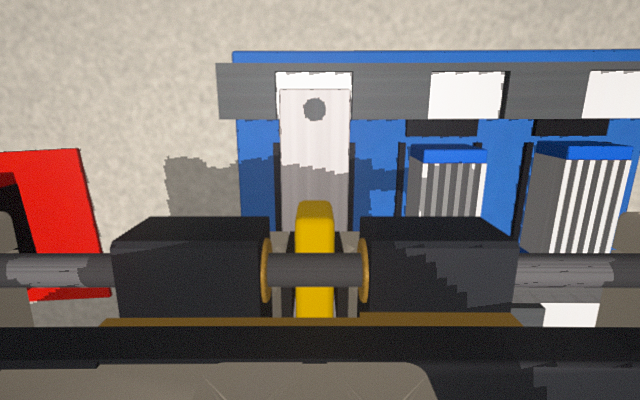

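send_rows --commands '[[1, [0.013, -0.002, -0.04], [0, -0.002, 0]], [1, [0, 0, -0.03], [0, 0, 0]], [1, [0, 0, 0], [0, 0, 0]]]'

```text
clock: 37.15
tool_pos: [0.6284, 0.0522, 0.0695]
orientation: [-179.8, 0.2, -98.9]
force: [-0.6, 0.1, -1.9]
opening: 0.0154
```

```bash
python3 go.py .627 .0525 .0565 -98.8
python3 - <<'E'
from h import *
s=snapshot("wrist"); cv2.imwrite("pics/w14.png",s["color"])
E
```

```text
t37.15 at [0.6284 0.0522 0.0695] ori [-179.8    0.2  -98.9] F [-0.6  0.1 -1.9] op0.0154
shift [-0.006  0.001 -0.052] turn [-0.0005  0.0006  0.0002] min rows 1
```

View pics/w14.png

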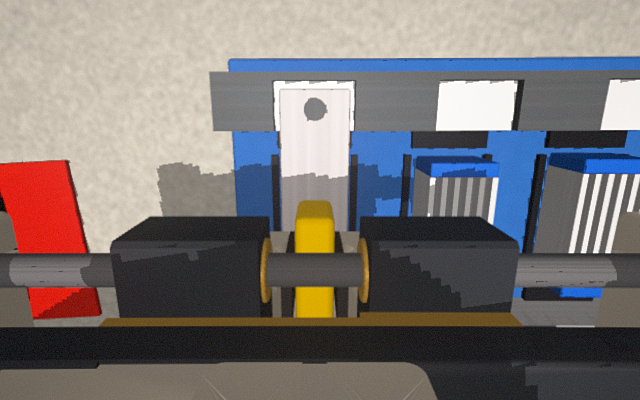

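send_rows --commands '[[1, [-0.005, 0.001, -0.03], [0, 0, 0]], [1, [0, 0, -0.02], [0, 0, 0]], [1, [0, 0, -0.006], [0, 0, 0]], [1, [0, 0, 0], [0, 0, 0]]]'

```text
clock: 37.6
tool_pos: [0.6282, 0.0527, 0.0568]
orientation: [-179.7, 0.3, -98.9]
force: [0.0, -0.1, -2.5]
opening: 0.016
```

```bash
python3 go.py .627 .0525 .0565 -98.8
```

```text
t37.60 at [0.6282 0.0527 0.0568] ori [-179.7    0.3  -98.9] F [ 0.  -0.1 -2.5] op0.0160
shift [-0.005 -0.001 -0.001] turn [-0.0006  0.001   0.0002] min rows 1
```

Seated height; release, rise, back off to view.

send_rows --commands '[[1, [0, 0, -0.004], [0, 0, 0]], [0.4, [0, 0, 0], [0, 0, 0]], [0.4, [0, 0, 0], [0, 0, 0]], [0.4, [0, 0, 0], [0, 0, 0]], [0.4, [0, 0, 0], [0, 0, 0]], [0.4, [0, 0, 0.08], [0, 0, 0]], [0.4, [0, 0, 0.16], [0, 0, 0]], [0.4, [-0.06, -0.06, 0.16], [0, 0, 0]], [0.4, [-0.1, -0.12, 0.12], [0, 0, 0]], [0.4, [-0.1, -0.14, 0.06], [0, 0, 0]], [0.4, [-0.1, -0.15, 0], [0, 0, 0.004]], [0.4, [0, 0, 0], [0, 0, 0]]]'

```text
clock: 38.8
tool_pos: [0.5366, -0.0675, 0.2077]
orientation: [-179.4, 0.2, -97.1]
force: [0.6, 1.6, 0.1]
opening: 0.0526
```

```bash
python3 bars.py w15 0.082; python3 bars.py w15; python3 go.py .4606 -.3137 .1 -85.5
```

```text
grip 1406 [146.  95.] [0.6275 0.053 ] [49.3, 16.0, -8.9] plane [0.6271 0.0516] -8.6 0.0809
grip 445 [582. 217.] [ 0.4713 -0.3121] [27.8, 15.5, 3.9] plane [ 0.4722 -0.3099] 2.9 0.0394
t38.90 at [ 0.5391 -0.0655  0.2075] ori [-179.4    0.2  -97.1] F [ 0.5  0.2 -0.6] op0.0530
shift [-0.314 -0.993 -0.43 ] turn [-0.0005  0.0018  0.0323] min rows 6
```

View pics/w15.png

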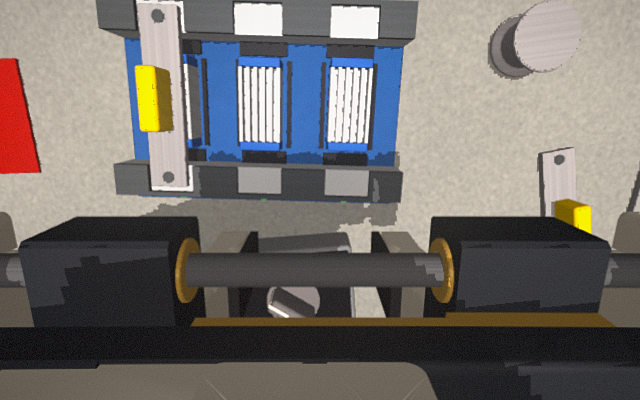

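send_rows --commands '[[0.4, [-0.06, -0.12, 0], [0, 0, 0.004]], [0.4, [-0.08, -0.17, 0], [0, 0, 0.006]], [0.4, [-0.08, -0.17, 0], [0, 0, 0.006]], [0.4, [-0.08, -0.17, 0], [0, 0, 0.006]], [0.4, [-0.08, -0.17, 0], [0, 0, 0.006]], [0.4, [-0.04, -0.14, 0], [0, 0, 0.002]], [0.4, [0, 0, 0], [0, 0, 0]]]'

```text
clock: 39.6
tool_pos: [0.4363, -0.3033, 0.2051]
orientation: [-179.4, 0.2, -85.3]
force: [-0.9, -0.3, -0.1]
opening: 0.0529
```

```bash
python3 bars.py w16; python3 go.py .4606 -.3137 .05 -85.5
```

```text
grip 1007 [436. 133.] [ 0.4899 -0.407 ] [48.9, 16.5, -11.7] plane [ 0.4901 -0.4057] -11.6 0.0392
grip 911 [329. 157.] [ 0.4608 -0.3139] [49.6, 15.3, 4.8] plane [ 0.4612 -0.3137] 4.7 0.0391
t39.65 at [ 0.4366 -0.302   0.205 ] ori [-179.4    0.2  -85.4] F [ 0.2  0.5 -0.5] op0.0528
shift [ 0.096 -0.047 -0.62 ] turn [-0.0007  0.0015 -0.0004] min rows 4
```

send_rows --commands '[[0.4, [0.04, -0.02, -0.12], [0, 0.001, 0]], [0.4, [0.03, -0.02, -0.17], [0, 0, 0]], [0.4, [0, 0, -0.17], [0, 0, 0]], [0.4, [0, 0, -0.1], [0, 0, 0]], [0.4, [0, 0, -0.04], [0, 0, 0]], [0.4, [0, 0, 0], [0, 0, 0]], [0.4, [0, 0, 0], [0, 0, 0]]]'

```text
clock: 40.35
tool_pos: [0.4622, -0.3072, 0.0505]
orientation: [-179.6, 0.1, -85.0]
force: [0.7, 0.5, 0.1]
opening: 0.0526
```

```bash
python3 go.py .4608 -.3138 .014 -85.3
```

```text
t40.35 at [ 0.4622 -0.3072  0.0505] ori [-1.796e+02  1.000e-01 -8.500e+01] F [0.7 0.5 0.1] op0.0526
shift [-0.006 -0.026 -0.146] turn [-0.0005  0.0009 -0.0007] min rows 1
```

send_rows --commands '[[0.4, [-0.006, -0.026, -0.05], [0, 0.001, -0.0007]], [0.4, [0, 0, -0.06], [0, 0, 0]], [0.4, [0, 0, -0.025], [0, 0, 0]], [0.4, [0, 0, 0], [0, 0, 0]]]'

```text
clock: 40.75
tool_pos: [0.4647, -0.3152, 0.0194]
orientation: [-179.6, -0.0, -85.2]
force: [-0.6, -0.4, -0.1]
opening: 0.0525
```

```bash
python3 go.py .4608 -.3138 .014 -85.3
```

```text
t40.75 at [ 0.4647 -0.3152  0.0194] ori [-179.6   -0.   -85.2] F [-0.6 -0.4 -0.1] op0.0525
shift [-0.016  0.006 -0.022] turn [-0.      0.0012 -0.0002] min rows 1
```

send_rows --commands '[[0.4, [-0.016, 0.005, -0.015], [0, 0.001, 0]], [0.4, [0, 0, -0.007], [0, 0, 0]], [0.4, [0, 0, 0], [0, 0, 0]], [1, [0, 0, 0], [0, 0, 0]], [1, [0, 0, 0], [0, 0, 0]], [1, [0, 0, 0], [0, 0, 0]], [1, [0, 0, 0], [0, 0, 0]], [1, [0, 0, 0], [0, 0, 0]], [1, [0, 0, 0], [0, 0, 0]], [1, [0, 0, 0], [0, 0, 0]]]'

```text
clock: 41.75
tool_pos: [0.4617, -0.3146, 0.016]
orientation: [-179.8, -0.1, -85.2]
force: [0.6, 0.3, -0.5]
opening: 0.016
```

```bash
python3 go.py .6155 -.0265 .15 -98.8
```

```text
t41.75 at [ 0.4617 -0.3146  0.016 ] ori [-1.798e+02 -1.000e-01 -8.520e+01] F [ 0.6  0.3 -0.5] op0.0160
shift [0.615 1.153 0.536] turn [ 0.0003  0.0007 -0.0377] min rows 8
```

send_rows --commands '[[1, [0, 0, 0.08], [0, 0, 0]], [1, [0, 0, 0.14], [0, 0, 0]], [1, [0, 0, 0.17], [0, 0, 0]], [1, [0.03, 0.05, 0.14], [0, 0, 0]], [1, [0.07, 0.13, 0], [0, 0, -0.005]], [1, [0.08, 0.155, 0], [0, 0, -0.006]], [1, [0.08, 0.155, 0], [0, 0, -0.006]], [1, [0.08, 0.155, 0], [0, 0, -0.006]], [1, [0.08, 0.155, 0], [0, 0, -0.006]], [1, [0.08, 0.155, 0], [0, 0, -0.006]], [1, [0.08, 0.155, 0], [0, 0, -0.004]], [1, [0.04, 0.08, 0], [0, 0, 0]]]'

```text
clock: 42.95
tool_pos: [0.6131, -0.0059, 0.1491]
orientation: [179.7, 0.2, -100.4]
force: [0.3, -0.2, -3.8]
opening: 0.0158
```

```bash
python3 go.py .616 -.0265 .085 -98.8
```

```text
t42.95 at [ 0.6131 -0.0059  0.1491] ori [ 179.7    0.2 -100.4] F [ 0.3 -0.2 -3.8] op0.0158
shift [ 0.011 -0.082 -0.257] turn [-0.0008 -0.0007  0.0045] min rows 2
```

send_rows --commands '[[1, [0.005, -0.1, -0.04], [0, 0, 0.004]], [1, [0, 0, -0.08], [0, 0, 0]], [1, [0, 0, -0.08], [0, 0, 0]], [1, [0, 0, -0.02], [0, 0, 0]], [1, [0, 0, 0], [0, 0, 0]]]'

```text
clock: 43.45
tool_pos: [0.6147, -0.0266, 0.0899]
orientation: [179.5, 0.2, -98.6]
force: [-1.0, -0.4, -1.7]
opening: 0.0162
```

```bash
python3 go.py .616 -.0265 .072 -98.8
```

```text
t43.45 at [ 0.6147 -0.0266  0.0899] ori [179.5   0.2 -98.6] F [-1.  -0.4 -1.7] op0.0162
shift [ 0.005  0.    -0.071] turn [-0.0008 -0.0013 -0.0006] min rows 1
```

send_rows --commands '[[1, [0.005, 0, -0.04], [-0.0005, -0.001, 0]], [1, [0, 0, -0.035], [0, 0, 0]], [1, [0, 0, 0], [0, 0, 0]]]'

```text
clock: 43.75
tool_pos: [0.6167, -0.0265, 0.0712]
orientation: [-180.0, 0.1, -98.6]
force: [-0.2, -0.6, -2.9]
opening: 0.0158
```

```bash
python3 go.py .616 -.0265 .0582 -98.8
python3 - <<'E'
from h import *
s=snapshot("wrist"); cv2.imwrite("pics/w17.png",s["color"])
E
```

```text
t43.75 at [ 0.6167 -0.0265  0.0712] ori [-1.80e+02  1.00e-01 -9.86e+01] F [-0.2 -0.6 -2.9] op0.0158
shift [-0.003  0.    -0.052] turn [-0.0003  0.0001 -0.0006] min rows 1
```

View pics/w17.png

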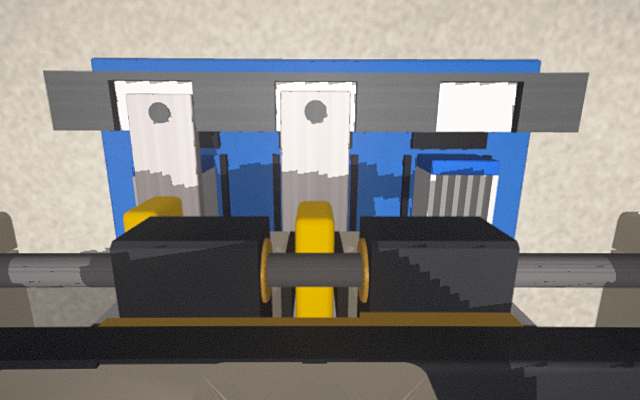

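send_rows --commands '[[1, [-0.003, 0, -0.03], [0, 0, 0]], [1, [0, 0, -0.02], [0, 0, 0]], [1, [0, 0, -0.006], [0, 0, 0]], [1, [0, 0, 0], [0, 0, 0]]]'

```text
clock: 44.2
tool_pos: [0.6171, -0.0264, 0.058]
orientation: [-179.8, 0.2, -98.6]
force: [-0.6, -0.2, -0.8]
opening: 0.0157
```

```bash
python3 go.py .616 -.0265 .058 -98.8
```

```text
t44.20 at [ 0.6171 -0.0264  0.058 ] ori [-179.8    0.2  -98.6] F [-0.6 -0.2 -0.8] op0.0157
shift [-0.004 -0.001 -0.   ] turn [-0.0003  0.0006 -0.0007] min rows 1
```

send_rows --commands '[[1, [0, 0, -0.003], [0, 0, 0]], [0.4, [0, 0, 0], [0, 0, 0]], [0.4, [0, 0, 0], [0, 0, 0]], [0.4, [0, 0, 0], [0, 0, 0]], [0.4, [0, 0, 0], [0, 0, 0]], [0.4, [0, 0, 0.08], [0, 0, 0]], [0.4, [0, 0, 0.16], [0, 0, 0]], [0.4, [-0.08, -0.06, 0.16], [0, 0, 0]], [0.4, [-0.1, -0.12, 0.1], [0, 0, 0]], [0.4, [-0.1, -0.15, 0.02], [0, 0, 0]], [0.4, [-0.05, -0.15, 0], [0, 0, 0]], [0.4, [0, 0, 0], [0, 0, 0]]]'

```text
clock: 45.4
tool_pos: [0.5333, -0.1493, 0.1942]
orientation: [-179.5, 0.1, -98.3]
force: [0.2, 0.2, 0.8]
opening: 0.0525
```

```bash
python3 bars.py w18 0.082; python3 bars.py w18; python3 go.py .46 -.39 .2 -101.5
```

```text
grip 1533 [134. 111.] [ 0.6157 -0.0259] [49.3, 16.4, -10.0] plane [ 0.6154 -0.0276] -9.2 0.0808
grip 1625 [ 31. 112.] [0.6255 0.0493] [48.8, 17.5, -7.4] plane [0.6251 0.0462] -7.9 0.0807
grip 1139 [609. 191.] [ 0.4904 -0.4071] [49.2, 18.5, -11.3] plane [ 0.4913 -0.4039] -11.7 0.0393
t45.50 at [ 0.5346 -0.1472  0.1938] ori [-1.795e+02  1.000e-01 -9.830e+01] F [1.4 0.2 0.2] op0.0526
shift [-0.298 -0.971  0.025] turn [ 0.      0.0013 -0.009 ] min rows 6
```

View pics/w18.png

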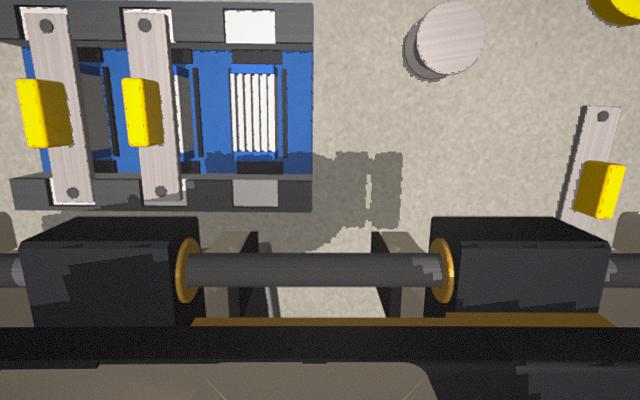

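send_rows --commands '[[0.4, [-0.04, -0.12, 0], [0, 0, -0.001]], [0.4, [-0.055, -0.17, 0], [0, 0, -0.002]], [0.4, [-0.055, -0.17, 0], [0, 0, -0.002]], [0.4, [-0.055, -0.17, 0], [0, 0, -0.002]], [0.4, [-0.055, -0.17, 0], [0, 0, -0.002]], [0.4, [-0.04, -0.13, 0], [0, 0, 0]], [0.4, [0, 0, 0], [0, 0, 0]]]'

```text
clock: 46.2
tool_pos: [0.4625, -0.3815, 0.1912]
orientation: [-179.6, 0.1, -101.0]
force: [-0.0, -0.4, -0.4]
opening: 0.0523
```

```bash
python3 bars.py w19; python3 go.py .4902 -.407 .05 -101.5
```

```text
grip 1006 [338. 149.] [ 0.4901 -0.4073] [49.5, 15.7, -12.0] plane [ 0.4905 -0.4072] -12.2 0.0391
t46.25 at [ 0.4629 -0.3802  0.1911] ori [-1.796e+02  1.000e-01 -1.010e+02] F [1.  0.1 0. ] op0.0525
shift [ 0.109 -0.107 -0.564] turn [-0.0002  0.0011 -0.0015] min rows 3
```

send_rows --commands '[[0.4, [0.045, -0.055, -0.12], [0, 0.001, -0.002]], [0.4, [0.045, -0.05, -0.16], [0, 0, 0]], [0.4, [0, 0, -0.15], [0, 0, 0]], [0.4, [0, 0, -0.08], [0, 0, 0]], [0.4, [0, 0, -0.02], [0, 0, 0]], [0.4, [0, 0, 0], [0, 0, 0]]]'

```text
clock: 46.85
tool_pos: [0.4925, -0.4009, 0.0541]
orientation: [-179.8, 0.0, -101.3]
force: [0.4, 0.4, -0.2]
opening: 0.0527
```

```bash
python3 go.py .4902 -.4072 .014 -102
```

```text
t46.85 at [ 0.4925 -0.4009  0.0541] ori [-179.8    0.  -101.3] F [ 0.4  0.4 -0.2] op0.0527
shift [-0.009 -0.025 -0.161] turn [-0.      0.0004 -0.002 ] min rows 1
```

send_rows --commands '[[0.4, [-0.012, -0.025, -0.06], [0, 0, -0.002]], [0.4, [0, 0, -0.06], [0, 0, 0]], [0.4, [0, 0, -0.03], [0, 0, 0]], [0.4, [0, 0, 0], [0, 0, 0]]]'

```text
clock: 47.25
tool_pos: [0.4929, -0.4074, 0.0186]
orientation: [-179.5, -0.1, -101.9]
force: [-0.3, 1.0, 0.0]
opening: 0.0524
```

```bash
python3 go.py .4902 -.4072 .014 -102
```

```text
t47.25 at [ 0.4929 -0.4074  0.0186] ori [-1.795e+02 -1.000e-01 -1.019e+02] F [-0.3  1.   0. ] op0.0524
shift [-0.011  0.001 -0.018] turn [ 0.0005  0.0014 -0.0002] min rows 1
```

send_rows --commands '[[0.4, [-0.011, 0, -0.014], [0, 0.001, 0]], [0.4, [0, 0, -0.004], [0, 0, 0]], [0.4, [0, 0, 0], [0, 0, 0]], [1, [0, 0, 0], [0, 0, 0]], [1, [0, 0, 0], [0, 0, 0]], [1, [0, 0, 0], [0, 0, 0]], [1, [0, 0, 0], [0, 0, 0]], [1, [0, 0, 0], [0, 0, 0]], [1, [0, 0, 0], [0, 0, 0]], [1, [0, 0, 0], [0, 0, 0]]]'

```text
clock: 48.25
tool_pos: [0.4916, -0.4085, 0.0171]
orientation: [-179.6, -0.2, -101.9]
force: [0.3, 0.1, -0.1]
opening: 0.0154
```

```bash
python3 go.py .6035 -.1052 .15 -98.8
```

```text
t48.25 at [ 0.4916 -0.4085  0.0171] ori [-179.6   -0.2 -101.9] F [ 0.3  0.1 -0.1] op0.0154
shift [0.448 1.213 0.532] turn [0.0008 0.0011 0.0087] min rows 7
```

send_rows --commands '[[1, [0, 0, 0.08], [0, 0, 0]], [1, [0, 0, 0.14], [0, 0, 0]], [1, [0, 0, 0.17], [0, 0, 0]], [1, [0.02, 0.05, 0.14], [0, 0, 0]], [1, [0.055, 0.14, 0], [0, 0, 0.001]], [1, [0.06, 0.16, 0], [0, 0, 0.001]], [1, [0.06, 0.16, 0], [0, 0, 0.001]], [1, [0.06, 0.16, 0], [0, 0, 0.001]], [1, [0.06, 0.16, 0], [0, 0, 0.001]], [1, [0.06, 0.16, 0], [0, 0, 0.001]], [1, [0.06, 0.14, 0], [0, 0, 0.001]], [1, [0, 0, 0], [0, 0, 0]]]'

```text
clock: 49.45
tool_pos: [0.5967, -0.1134, 0.1489]
orientation: [179.9, 0.1, -99.7]
force: [0.6, -0.1, -2.5]
opening: 0.0156
```

```bash
python3 go.py .605 -.1052 .085 -98.8
```

```text
t49.45 at [ 0.5967 -0.1134  0.1489] ori [ 1.799e+02  1.000e-01 -9.970e+01] F [ 0.6 -0.1 -2.5] op0.0156
shift [ 0.033  0.033 -0.256] turn [-0.0002 -0.0004  0.0026] min rows 2
```

send_rows --commands '[[1, [0.03, 0.03, -0.06], [0, 0, 0.0025]], [1, [0, 0, -0.09], [0, 0, 0]], [1, [0, 0, -0.06], [0, 0, 0]], [1, [0, 0, -0.02], [0, 0, 0]], [1, [0, 0, 0], [0, 0, 0]]]'

```text
clock: 49.95
tool_pos: [0.6032, -0.1045, 0.0852]
orientation: [179.6, 0.1, -98.6]
force: [0.4, -0.9, -2.2]
opening: 0.0159
```

```bash
python3 go.py .605 -.1052 .073 -98.8
```

```text
t49.95 at [ 0.6032 -0.1045  0.0852] ori [ 1.796e+02  1.000e-01 -9.860e+01] F [ 0.4 -0.9 -2.2] op0.0159
shift [ 0.007 -0.003 -0.049] turn [-0.0003 -0.001  -0.0004] min rows 1
```

send_rows --commands '[[1, [0.007, -0.003, -0.03], [0, -0.001, 0]], [1, [0, 0, -0.02], [0, 0, 0]], [1, [0, 0, 0], [0, 0, 0]]]'

```text
clock: 50.25
tool_pos: [0.6054, -0.1063, 0.0722]
orientation: [-179.9, 0.1, -98.7]
force: [-0.3, 0.3, -2.8]
opening: 0.0157
```

```bash
python3 go.py .605 -.1052 .0592 -98.8
python3 - <<'E'
from h import *
s=snapshot("wrist"); cv2.imwrite("pics/w20.png",s["color"])
E
```

```text
t50.25 at [ 0.6054 -0.1063  0.0722] ori [-1.799e+02  1.000e-01 -9.870e+01] F [-0.3  0.3 -2.8] op0.0157
shift [-0.002  0.004 -0.052] turn [-0.0003  0.0002 -0.0003] min rows 1
```

View pics/w20.png

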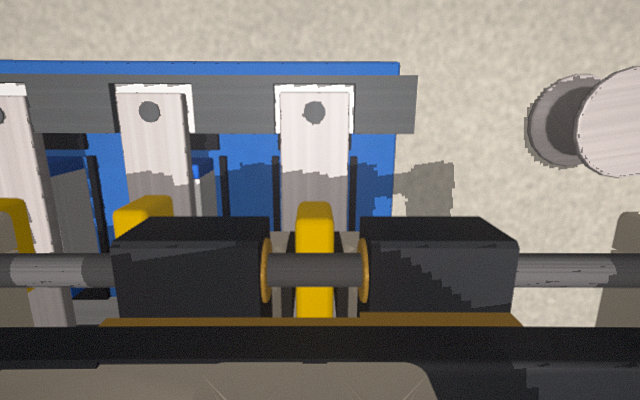

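Bar (280–350) centred in the notch (275–354). Lower and release.

send_rows --commands '[[1, [-0.002, 0.002, -0.03], [0, 0, 0]], [1, [0, 0, -0.02], [0, 0, 0]], [1, [0, 0, -0.006], [0, 0, 0]], [1, [0, 0, 0], [0, 0, 0]]]'

```text
clock: 50.7
tool_pos: [0.6059, -0.1057, 0.0592]
orientation: [-179.8, 0.1, -98.7]
force: [-1.3, -0.2, -0.4]
opening: 0.0159
```

```bash
python3 go.py .605 -.1052 .059 -98.8
```

```text
t50.70 at [ 0.6059 -0.1057  0.0592] ori [-1.798e+02  1.000e-01 -9.870e+01] F [-1.3 -0.2 -0.4] op0.0159
shift [-0.004  0.002 -0.001] turn [-0.0003  0.0007 -0.0003] min rows 1
```

send_rows --commands '[[1, [0, 0, -0.003], [0, 0, 0]], [0.4, [0, 0, 0], [0, 0, 0]], [0.4, [0, 0, 0], [0, 0, 0]], [0.4, [0, 0, 0], [0, 0, 0]], [0.4, [0, 0, 0], [0, 0, 0]], [0.4, [0, 0, 0.08], [0, 0, 0]], [0.4, [0, 0, 0.16], [0, 0, 0]], [0.4, [-0.06, 0.06, 0.16], [0, 0, 0]], [0.4, [-0.1, 0.06, 0.14], [0, 0, 0]], [0.4, [-0.1, 0.06, 0.1], [0, 0, 0]], [0.4, [-0.08, 0.06, 0.06], [0, 0, 0]], [0.4, [0, 0, 0], [0, 0, 0]]]'

```text
clock: 51.9
tool_pos: [0.5184, -0.0448, 0.2396]
orientation: [-179.7, 0.2, -98.8]
force: [0.8, 1.1, -0.2]
opening: 0.0525
```

```bash
python3 bars.py w21 0.082; python3 bars.py w21; python3 go.py .43 -.030 .22 -40
```

```text
grip 1145 [370.  73.] [ 0.6044 -0.1045] [48.7, 15.8, -8.9] plane [ 0.6042 -0.1039] -8.7 0.0811
grip 1159 [276.  74.] [ 0.6157 -0.0255] [48.8, 16.1, -9.4] plane [ 0.6154 -0.0258] -9.9 0.081
grip 1156 [186.  76.] [0.6255 0.0491] [48.9, 15.8, -9.1] plane [0.625 0.048] -8.7 0.0809
t52.00 at [ 0.5192 -0.0455  0.2373] ori [-1.799e+02  1.000e-01 -9.880e+01] F [-0.4  0.5 -0.4] op0.0529
shift [-0.357  0.062 -0.069] turn [-0.0004  0.0002  0.1633] min rows 7
```

View pics/w21.png

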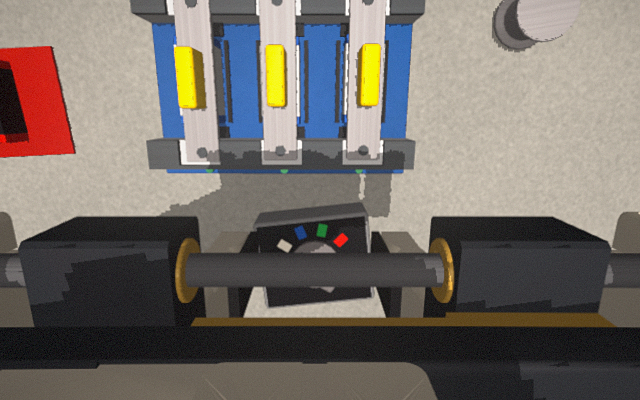

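send_rows --commands '[[0.4, [-0.04, 0.01, 0], [0, 0, 0.018]], [0.4, [-0.045, 0.01, 0], [0, 0, 0.02]], [0.4, [-0.045, 0.01, 0], [0, 0, 0.02]], [0.4, [-0.045, 0.01, 0], [0, 0, 0.02]], [0.4, [-0.045, 0.01, 0], [0, 0, 0.02]], [0.4, [-0.045, 0.01, 0], [0, 0, 0.02]], [0.4, [-0.045, 0, 0], [0, 0, 0.02]], [0.4, [-0.03, 0, 0], [0, 0, 0.015]], [0.4, [0, 0, 0], [0, 0, 0]], [0.4, [0, 0, 0], [0, 0, 0]]]'

```text
clock: 53.0
tool_pos: [0.4331, -0.0341, 0.2251]
orientation: [179.0, 0.4, -42.0]
force: [0.5, -0.4, 0.3]
opening: 0.0525
```

```bash
python3 go.py .43 -.029 .11 -41.5
python3 - <<'E'
from h import *
s=snapshot("wrist"); cv2.imwrite("pics/w22.png",s["color"]); A=cloud(s)
z=np.nan_to_num(A[...,2]); m=(z>.075)&(z<.088); m[215:]=0; m[:,:250]=0; m[:,380:]=0; m[:130]=0
for i,a,c,k in blobs(m.astype(np.uint8)*255,100): print(a,c.round(0),rect(A[k]))
E
```

```text
t53.00 at [ 0.4331 -0.0341  0.2251] ori [179.    0.4 -42. ] F [ 0.5 -0.4  0.3] op0.0525
shift [-0.012  0.021 -0.46 ] turn [ 0.0015 -0.0026  0.0014] min rows 3
795 [308. 182.] (array([ 0.42921313, -0.02951794]), 44.268768310546875, 13.978501319885254, 50.74582290649414)
```

View pics/w22.png

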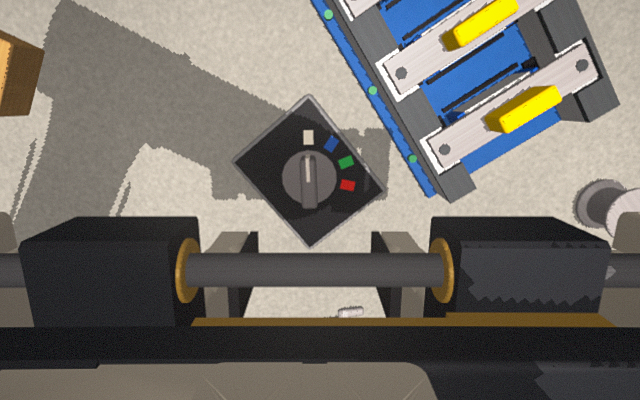

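send_rows --commands '[[0.4, [-0.014, 0.018, -0.12], [0.0015, -0.0025, 0.003]], [0.4, [0, 0, -0.17], [0, 0, 0]], [0.4, [0, 0, -0.13], [0, 0, 0]], [0.4, [0, 0, -0.06], [0, 0, 0]], [0.4, [0, 0, 0], [0, 0, 0]], [0.4, [0, 0, 0], [0, 0, 0]]]'

```text
clock: 53.65
tool_pos: [0.4331, -0.0302, 0.1009]
orientation: [180.0, -0.0, -41.7]
force: [0.2, 0.0, 0.6]
opening: 0.0526
```

```bash
python3 go.py .4295 -.0293 .06 -40.5
```

```text
t53.65 at [ 0.4331 -0.0302  0.1009] ori [180.   -0.  -41.7] F [0.2 0.  0.6] op0.0526
shift [-0.014  0.004 -0.164] turn [0.0001 0.0001 0.0032] min rows 1
```

send_rows --commands '[[0.4, [-0.014, 0.004, -0.06], [0, 0, 0.003]], [0.4, [0, 0, -0.06], [0, 0, 0]], [0.4, [0, 0, -0.03], [0, 0, 0]], [0.4, [0, 0, 0], [0, 0, 0]]]'

```text
clock: 54.05
tool_pos: [0.434, -0.0282, 0.0663]
orientation: [-179.7, -0.3, -40.7]
force: [0.7, -0.4, 0.8]
opening: 0.0521
```

```bash
python3 go.py .4295 -.0293 .06 -40.5
```

```text
t54.05 at [ 0.434  -0.0282  0.0663] ori [-179.7   -0.3  -40.7] F [ 0.7 -0.4  0.8] op0.0521
shift [-0.018 -0.005 -0.025] turn [-0.0002  0.0012  0.0006] min rows 1
```

send_rows --commands '[[0.4, [-0.018, -0.004, -0.018], [0, 0.001, 0]], [0.4, [0, 0, -0.006], [0, 0, 0]], [0.4, [0, 0, 0], [0, 0, 0]]]'

```text
clock: 54.35
tool_pos: [0.4307, -0.0288, 0.0618]
orientation: [-179.8, -0.1, -40.7]
force: [0.8, 0.3, -0.3]
opening: 0.0532
```

```bash
python3 go.py .4295 -.0293 .06 -40.5
```

```text
t54.35 at [ 0.4307 -0.0288  0.0618] ori [-1.798e+02 -1.000e-01 -4.070e+01] F [ 0.8  0.3 -0.3] op0.0532
shift [-0.005 -0.002 -0.007] turn [-0.0003  0.0006  0.0006] min rows 1
```

send_rows --commands '[[0.4, [-0.005, -0.002, -0.006], [0, 0, 0]], [1, [0, 0, 0], [0, 0, 0]], [1, [0, 0, 0], [0, 0, 0]], [1, [0, 0, 0], [0, 0, 0]], [1, [0, 0, 0], [0, 0, 0]], [1, [0, 0, 0], [0, 0, 0]], [1, [0, 0, 0], [0, 0, 0]], [1, [0, 0, 0], [0, 0, 0]]]'

```text
clock: 55.15
tool_pos: [0.4297, -0.0287, 0.0612]
orientation: [-179.7, -0.1, -40.7]
force: [-0.2, -0.9, -0.2]
opening: 0.014
```

send_rows --commands '[[1, [0, 0, 0], [0, 0, -0.016]], [1, [0, 0, 0], [0, 0, -0.016]], [1, [0, 0, 0], [0, 0, -0.016]], [1, [0, 0, 0], [0, 0, -0.016]], [1, [0, 0, 0], [0, 0, -0.016]], [1, [0, 0, 0], [0, 0, -0.016]], [1, [0, 0, 0], [0, 0, -0.016]], [1, [0, 0, 0], [0, 0, -0.016]], [1, [0, 0, 0], [0, 0, -0.016]], [1, [0, 0, 0], [0, 0, -0.016]], [1, [0, 0, 0], [0, 0, -0.016]], [1, [0, 0, 0], [0, 0, 0]]]'

```text
clock: 56.35
tool_pos: [0.4307, -0.0321, 0.0612]
orientation: [-179.8, -0.4, -106.4]
force: [-1.3, 1.5, 0.8]
opening: 0.0137
```

```bash
python3 go.py .4297 -.0287 .0612 -110
```

```text
t56.35 at [ 0.4307 -0.0321  0.0612] ori [-179.8   -0.4 -106.4] F [-1.3  1.5  0.8] op0.0137
shift [-0.004  0.014  0.   ] turn [ 0.0014  0.0002 -0.0099] min rows 1
```

send_rows --commands '[[1, [-0.003, 0.01, 0], [0.001, 0, -0.009]], [1, [0, 0, 0], [0, 0, 0]], [0.4, [0, 0, 0], [0, 0, 0]], [0.4, [0, 0, 0], [0, 0, 0]], [0.4, [0, 0, 0], [0, 0, 0]], [0.4, [0, 0, 0], [0, 0, 0]], [0.4, [0, 0, 0.08], [0, 0, 0]], [0.4, [0, 0, 0.16], [0, 0, 0]], [0.4, [0, 0, 0.17], [0, 0, 0]], [0.4, [-0.02, 0, 0.17], [0, 0, 0]], [0.4, [-0.02, 0, 0.1], [0, 0, 0]], [0.4, [0, 0, 0], [0, 0, 0]]]'

```text
clock: 57.55
tool_pos: [0.4175, -0.0324, 0.2372]
orientation: [-180.0, -0.5, -108.7]
force: [0.4, -0.1, 0.2]
opening: 0.0526
```

```bash
python3 bars.py w23 0.082; python3 go.py .43 -.03 .25 -100
```

```text
t57.60 at [ 0.4171 -0.0324  0.2357] ori [ 179.9   -0.5 -108.7] F [-0.   0.4  0.2] op0.0526
shift [0.052 0.01  0.057] turn [ 0.0013 -0.0005  0.0242] min rows 2
```

View pics/w23.png

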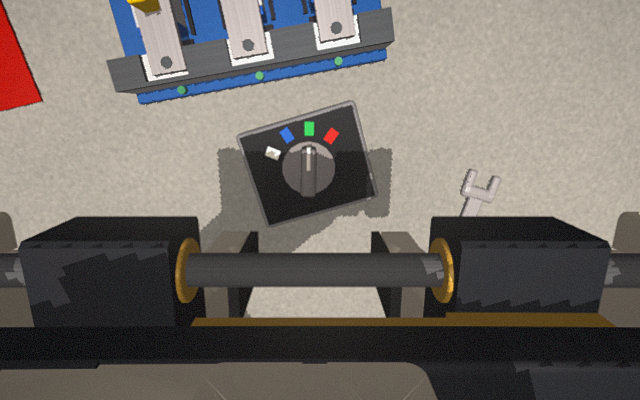

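send_rows --commands '[[0.4, [0, 0.1, 0.08], [0, 0, 0]], [0.4, [0, 0.16, 0.05], [0, 0, 0]], [0.4, [0, 0.18, 0], [0, 0, 0]], [0.4, [0, 0.18, 0], [0, 0, 0]], [0.4, [0, 0.18, 0], [0, 0, 0]], [0.4, [0, 0.18, 0], [0, 0, 0]], [0.4, [0, 0.18, 0], [0, 0, 0]], [0.4, [0, 0.18, 0], [0, 0, 0]], [0.4, [0, 0.18, 0], [0, 0, 0]], [0.4, [0, 0.1, 0], [0, 0, 0]], [0.4, [0, 0, 0], [0, 0, 0]]]'

```text
clock: 58.7
tool_pos: [0.4085, 0.3872, 0.253]
orientation: [179.4, -1.4, -108.7]
force: [0.9, 0.0, -0.6]
opening: 0.0532
```

Run:
```python
from h import *
t=snapshot("top"); cv2.imwrite("pics/t3.png",cv2.resize(t["color"][140:310,130:510],None,fx=2.1,fy=2.1,interpolation=cv2.INTER_CUBIC)); s=snapshot("side"); cv2.imwrite("pics/s3.png",cv2.resize(s["color"][130:290,140:540],None,fx=2,fy=2,interpolation=cv2.INTER_CUBIC))
A=cloud(t); y=mask(t,(22,120,100),(35,255,255))
for i,a,c,b in blobs(y):
    if 290<c[0]<480 and c[1]>150: print('yel',a,c.round(0),rect(A[b])[0].round(4),round(rect(A[b])[3],1),np.median(A[b][:,2]).round(4))
z=np.nan_to_num(A[...,2]); m=z>.07; m[:225]=0;m[262:]=0;m[:,:325]=0;m[:,370:]=0
r=rect(A[m]);print('knob',r); print(sensors.get_obs()["clock"],sensors.get_obs()["tool_pos"])
```

```text
yel 242 [467. 169.] [ 0.6722 -0.4451] 85.7 0.0219
yel 56 [322. 184.] [0.6246 0.0506] -9.8 0.0833
yel 64 [345. 187.] [ 0.6151 -0.023 ] -8.5 0.0818
yel 68 [369. 190.] [ 0.6034 -0.1022] -9.6 0.0827
knob (array([ 0.4302785 , -0.02829825]), 44.62356185913086, 13.10384464263916, -19.786834716796875)
58.8 [0.40840149 0.38460213 0.25343165]
```

View pics/t3.png

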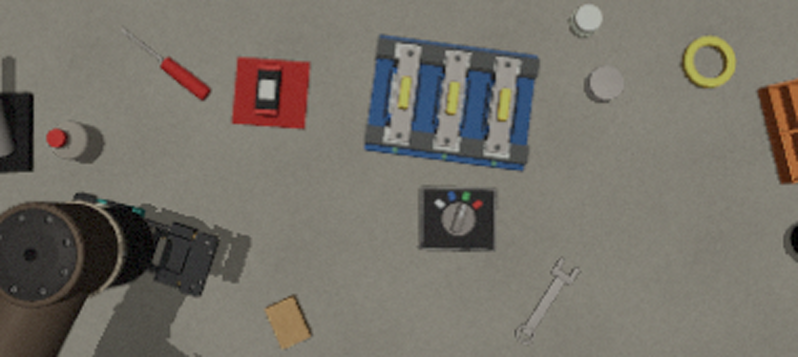

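View pics/s3.png

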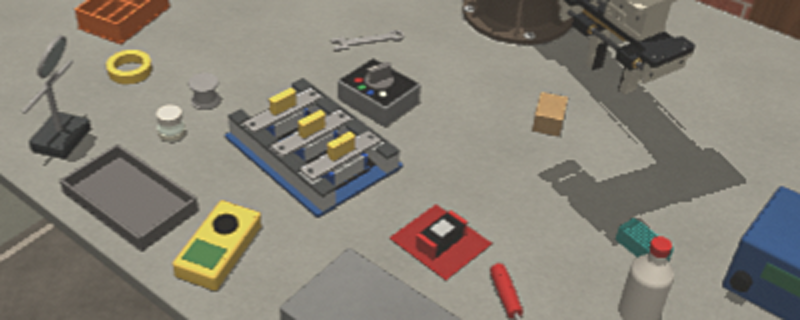

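Run:
```python
from plant import order
print(order.close_job())
```

```text
the job is handed in; nothing more can be done
None
```

The job is handed in at about 59 s of the 210 s allowed. `close_job()` reports no verdict.

- **Done, in order:** I turned the selector from blue to off and moved the finished black module with red ends to the red pad. I then set the three blue-ended modules in the three bays, laid a bar over each, and turned the selector to green. The turquoise look-alike and the other bench items were left alone.
- **Modules:** measured after loading and before the bars went on, the three were within about 2 mm of their bay centres, with their tops at 39–40 mm, which is the seated height.
- **Bars:** all three lie in their notches with their grip tops at about 81 mm, where 82 mm is expected. They are aligned with the fixture's x axis to about 1°.
- **Selector:** the pointer is at the green mark. It has turned 35° from where it stood at blue, which puts it at about 1.2 rad.
- **Finished module:** it lies inside the red pad in the top and side views. I did not measure its position numerically after placing it.
- **Disagreements:**
  - The left bar read about 4 mm closer to the middle bay than when I placed it, but it is still flat in its notches and well within 18 mm of its module.
  - The top and wrist cameras differ by about 2.5 mm in y throughout, which is slightly more than the stated 2 mm calibration accuracy.

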